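Fetch the ring vise from behind the tall things

TASK

The small steel vise with the ring in its jaws stands at the back of the wooden storage board, hemmed in by the jar, the square case and the ring mandrel. First stand all three of those on the grey side pad while the vise stays put, then set the vise down in the round black stand, inside its rim; last, put the jar, the case and the mandrel each back upright on the very spot of the board where it stood. Knock nothing over, and leave the little tin and the ring box on the board where they are.

Things in the scene. Friction and masses are not known exactly. Their poses are not given: they have to be found in the camera images.
- vise: The thing to fetch: low round dark-steel block, 48 mm diameter, 34 mm high, about 0.4 kg; on top two small jaws (36 x 30 mm, to 46 mm above the underside) with an upright gold-coloured ring (to 60 mm). Grip it round the cylinder, 11 to 34 mm above the underside. It starts at the back (+x) of the board, about 47 mm before the rail. Origin: centre of its underside, z up.
- jar: In the way: tall round jar of amber glass with a paper band and a black cap, 44 mm diameter all the way up (cap included), 135 mm high, about 0.22 kg, closed. Origin: centre of its underside, z up.
- case: In the way: tall square aluminium case, 44 x 44 mm (sides along its x and y), 130 mm high, about 0.2 kg, closed. Origin: centre of its underside, z up.
- mandrel: In the way: ring mandrel, a slim upright steel taper on a round dark wooden foot 54 mm in diameter and 16 mm high. The taper is 25 mm thick just above the foot and 16 mm at the top, 140 mm above the underside; about 0.25 kg. Origin: centre of its underside, z up.
- board: Fixed wooden board, 200 (its x) x 260 mm (its y), top at z = 10 mm, with a rail 18 mm thick along the back (+x) edge, its top at z = 40 mm. Flush grey 60 mm discs mark places at board (x, y) = (-40, 0), (0, 78), (0, -78) mm, for the tall things, and (35, 0) for the vise. Each thing starts within 6 mm of a disc centre; which tall one stands where varies. Origin: centre of its underside.
- pad: The side area: fixed flat grey pad with a dark edge, 300 mm (its x) x 140 mm (its y), 6 mm thick, left or right of the board. Origin: centre of its underside, on the table.
- stand: Where the vise goes: fixed low round black rubber stand, 92 mm diameter, floor 4 mm above the table, raised rim (inner diameter 68 mm, top 9 mm above the table), on the other side of the board from the pad. Origin: centre of its underside, on the table. A small blue dish and a graver lie beyond it (+x), a brush before it.
- tin: Bystander: small round steel tin with lid, 31 mm diameter, 24 mm high, at the back left of the board, to be left alone. Origin: centre of its underside, z up.
- ringbox: Bystander: small white square ring box, 30 x 30 x 24 mm, at the back right of the board, to be left alone. Origin: centre of its underside, z up.
Mind the look-alikes: they are no part of the job. Several things have the shape of the case; the one meant has the colours described above.

How it is judged:
On the way, in this order (a step that is already met when the one before it is completed fails the run):
1. the jar, the case and the mandrel all stand upright and released on the pad, and the vise has not been shifted from its place (within 30 mm) (x of jar in the frame of pad between -0.15 and 0.15 m and y of jar in the frame of pad between -0.07 and 0.07 m and z of jar in the frame of pad between 0.003 and 0.01 m and linear speed of each of jar, case, mandrel below 0.03 m/s and angle between each of jar, case, mandrel's own z axis and vertical below 0.12 rad and contact force between the fingers and jar below 0.2 N and x of case in the frame of pad between -0.15 and 0.15 m and y of case in the frame of pad between -0.07 and 0.07 m and z of case in the frame of pad between 0.003 and 0.01 m and contact force between the fingers and case below 0.2 N and x of mandrel in the frame of pad between -0.15 and 0.15 m and y of mandrel in the frame of pad between -0.07 and 0.07 m and z of mandrel in the frame of pad between 0.003 and 0.01 m and contact force between the fingers and mandrel below 0.2 N and distance of vise from where it was at the start of the episode below 0.03 m), for 0.2 s.
2. the vise stands upright and released in the stand, inside its rim (horizontal distance between vise and stand below 0.013 m and z of vise in the frame of stand between 0.001 and 0.007 m and linear speed of vise below 0.03 m/s and angle between vise's own z axis and vertical below 0.12 rad and contact force between the fingers and vise below 0.2 N), for 0.2 s.
At the end, for the whole second after the job is handed in: The vise stands upright on the floor of the stand inside its rim (centres within 13 mm); the jar, the case and the mandrel stand upright, each within 15 mm of where it stood at the start; the tin and the ring box are within 20 mm of their starting places; all released and at rest (all of step 2 and distance of each of jar, case, mandrel from where it was at the start of the episode below 0.015 m and linear speed of each of jar, case, mandrel below 0.03 m/s and angle between each of jar, case, mandrel's own z axis and vertical below 0.12 rad and contact force between the fingers and jar below 0.2 N and contact force between the fingers and case below 0.2 N and contact force between the fingers and mandrel below 0.2 N and distance of each of tin, ringbox from where it was at the start of the episode below 0.02 m); the robot touches nothing.
It fails at once if the jar, the case, the mandrel or the vise is tipped or knocked over (more than 35 degrees) (angle between any of jar, case, mandrel, vise's own z axis and vertical above 0.61 rad).
It fails at once if the tin or the ring box is shifted by more than 20 mm (distance of any of tin, ringbox from where it was at the start of the episode above 0.02 m).
It also fails if it takes over 131 s, if anything falls off the work surface, if the arm or the gripper's body presses on something with over 40 N, if the wrist force passes 120 N, or if a joint passes its speed limit or range.

ROBOT

A 7-joint arm with a two-finger parallel gripper is mounted at the origin on the work surface. World frame = base frame: x ahead of the robot, y to its left, z up, the work surface at z = 0. Lengths are in m, angles in rad, forces in N, time in s.
With the tool pointing down it reaches from about 0.4 to 0.85 m from the base axis. Payload 10.4 kg.
Tool frame: the origin (TCP) lies between the finger pads; the fingertips stand 8 mm ahead of it and the grasp point (between the pads) lies 11 mm behind it; z points along the fingers, y is the line along which they close (so a half turn about z gives the same grasp; the last joint's range is limited). The gripper opens to 85 mm and grips with 20 to 120 N. Pads are 22 mm wide; open, the fingers measure 114 mm over their backs; the gripper's body (76 mm by 85 mm) begins 54 mm behind the grasp point. The pads swing forward as they close: fully open they stand 13 mm farther back than shut.
Start: joints at [1.13, 0.332, -0.065, 1.46, 0.022, 1.35, -0.088], TCP at [0.254, -0.571, 0.207] pointing down, gripper open.
Joint ranges: [-2.6, 2.6], [-0.5, 2.12], [-1.47, 1.34], [0.16, 2.42], [-1.27, 4.41], [0.06, 2.06], [-2.6, 2.6]. Speed limits (rad/s): [2.22, 2.22, 2.79, 2.79, 3.14, 3.14, 3.14].

INTERFACE

Orientations are given as a unit quaternion [x, y, z, w].
In Python, from bench import env, optics, close_job gives the robot as it stands.
- The arm moves only by the tool apply_moves, never from a script. Its argument "deltas" is a list of rows, each an object with "xyz": the shift along the tool's x, y, z in cm, a list of three; "rot": the turn, a rotation vector about the tool's x, y, z in rad, a list of three; "fingers": the finger opening in cm, from 0 to 8.54. In form: [{"xyz": [x, y, z], "rot": [rx, ry, rz], "fingers": fingers}, ...]. A call has 1 to 12 rows; each row shifts and turns the commanded pose from where the row before left it, along the tool's axes as they then stand; what a row does not reach is not made up. A row lasts 1/10 s, in which the tool goes at most 50 mm and 8.59 degrees, less where a joint would pass 70% of its speed; a pose out of reach is approached as far as the arm can. A call with a gripper value outside its range is refused whole. The fingers move at their own pace and stop on an object; "squeeze" is the grip in N (left out, the last holds). Time passes only in rows, so rows that do not move let the fingers close. It gives the time, the measured TCP pose, the force, the opening and the grip force at its end, in the units of the state.
- env.read_state(): the state, without advancing time (a new reading comes with each control period).
- optics.get_image(name): name is "side" or "top" or "wrist"; returns (picture, depth): 400x640x3 uint8, blue, green, red; 400x640 float32, m along the optical axis (not along the pixel's ray), 0 where there is no reading.
- optics.calibration(name): a dict with "fx", "fy", "cx", "cy" (pixels), "dist_coeffs" ([k1, k2, p1, p2, k3] as OpenCV has them; the pictures are not rectified), "view" (4x4, takes a point from world to camera coordinates). Camera axes: x right, y down, z forward; pixel columns grow to the right and rows downward; lengths in m; the calibration is good to about 2 mm. A picture is of the moment at which its call begins: read the wrist's pose just before it. calibration takes no time and is no camera call; for the wrist camera it gives the pose at the moment of the call.
- close_job(): hands the job in; it is judged then, once.
The state is a dict: "clock": time; "qpos": joint angles; "qvel": joint speeds; "joint_efforts": joint torques, N m; "eef_pos": TCP position; "ee_rot": TCP orientation; "contact_force": force on the tool from outside, world axes, zero at the start; "ft_torque": the same for the moment, N m; "gripper_width": opening from 0.0 (shut) to 1.0 (fully open); "grasp_force": force on a finger pad.
Only numpy, scipy, OpenCV 4.12 (cv2) and the standard library are available. Lean on these libraries where they do the work, as an engineer would, in place of code of your own. Each camera call takes 0.05 s, during which the arm holds its last target. There are 200 camera calls.

## Working session

There is one attempt and no reset: what is moved stays moved. The work goes in short steps, Python scripts to look and compute and a tool call to move; the robot and the scene stay as the last step left them, time stands still between calls to the robot, and variables do not carry over. Pictures are saved under pics/ and viewed, at most 14 in all, crops included, and the job is handed in when it is done.

Besides the shell and the picture viewer there is one more tool, called as name(argument=value, ...) on one line, values as JSON. apply_moves: Moves the arm, as the interface text tells. Its arguments: {"type":"object","properties":{"deltas":{"type":"array"},"squeeze":{"type":"number"}},"required":["deltas"]}

```bash
ls; mkdir -p pics
cat > h.py <<'E'
import numpy as np, cv2
from bench import env, optics
def snap(n,f=None):
    c=optics.calibration(n); im,d=optics.get_image(n)
    if f: cv2.imwrite('pics/'+f,im)
    return im,d,c
def ray(c,uv):
    K=np.array([[c['fx'],0,c['cx']],[0,c['fy'],c['cy']],[0,0,1]])
    p=cv2.undistortPoints(np.array(uv,float).reshape(-1,1,2),K,np.array(c['dist_coeffs'],float))[:,0]
    V=np.array(c['view']);R=V[:3,:3];t=V[:3,3]
    return -R.T@t, np.c_[p,np.ones(len(p))]@R
def onz(c,uv,z):
    o,r=ray(c,uv); return o+r*((z-o[2])/r[:,2])[:,None]
def cloud(c,d):
    v,u=np.mgrid[0:d.shape[0],0:d.shape[1]]
    o,r=ray(c,np.c_[u.ravel(),v.ravel()])
    return (o+r*d.ravel()[:,None]).reshape(d.shape+(3,))
E
python3 - <<'E'
from h import *
s=env.read_state();print({k:np.round(v,3) for k,v in s.items()})
for n in('top','side'):
    im,d,c=snap(n,n+'0.png'); print(n,np.round(np.linalg.inv(c['view']),3).tolist(),c['fx'])
E
```

```text
pics
{'clock': np.float64(0.0), 'qpos': array([ 1.13 ,  0.333, -0.065,  1.461,  0.022,  1.35 , -0.088]), 'qvel': array([-0.   , -0.001, -0.002, -0.   ,  0.002,  0.001,  0.001]), 'joint_efforts': array([-0.0000e+00, -6.2544e+01,  4.9000e-02, -3.9158e+01,  1.6000e-02,
        1.0000e-02,  0.0000e+00]), 'eef_pos': array([ 0.253, -0.571,  0.206]), 'ee_rot': array([ 0.978,  0.207, -0.   , -0.001]), 'contact_force': array([-0.623,  0.699,  0.584]), 'ft_torque': array([ 0.023, -0.014, -0.001]), 'grasp_force': np.float64(0.0), 'gripper_width': np.float64(0.998)}
top [[0.021, -0.979, 0.203, 0.383], [-1.0, -0.019, 0.009, 0.006], [-0.005, -0.203, -0.979, 1.038], [0.0, 0.0, 0.0, 1.0]] 397.16541942192555
side [[0.989, -0.093, 0.112, 0.49], [-0.145, -0.698, 0.702, -0.648], [0.013, -0.711, -0.704, 0.693], [0.0, 0.0, 0.0, 1.0]] 449.26462950548614
```

View pics/top0.png

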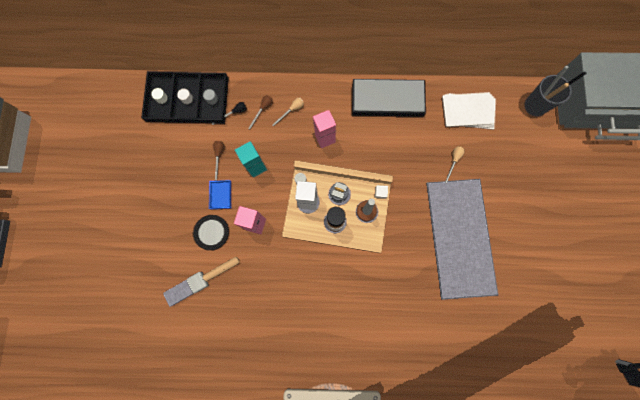

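View pics/side0.png

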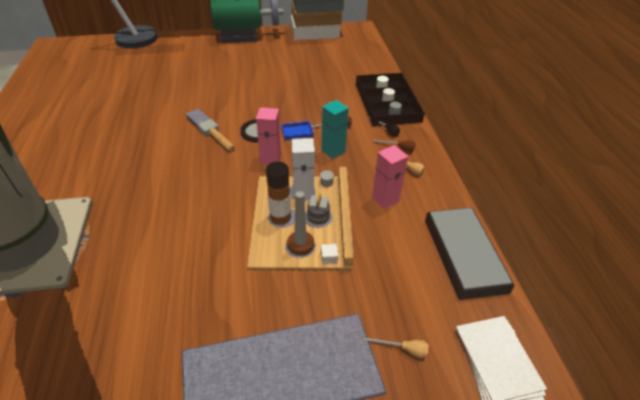

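The top view shows the jar (black cap) at (336,217), the mandrel at (368,208), the vise at (339,192), the tin at (300,178), the ring box at (382,191), the pad at (462,240) and the stand at (211,232). Four things could be taken for the case: the aluminium one at (307,192), the pinks at (250,218) and (325,125), and the teal at (250,157). I choose the aluminium one on the board, and will check it in a close crop.

Run:
```python
from h import *
im,d,c=snap('top'); P=cloud(c,d)
cv2.imwrite('pics/crop0.png',cv2.resize(im[145:265,190:400],None,fx=3.8,fy=3.8,interpolation=cv2.INTER_CUBIC))
z=P[...,2]
# level tops: components at height bands
reg=np.zeros(z.shape,bool); reg[100:270,190:410]=1
for name,lo,hi in(('tall',.11,.17),('low',.027,.08)):
    m=(reg&(z>lo)&(z<hi)&(d>0)).astype(np.uint8)
    n,l,st,ce=cv2.connectedComponentsWithStats(m)
    for i in range(1,n):
        if st[i,4]<8: continue
        q=P[l==i]; print(name,st[i].tolist(),ce[i].round(1),'mean',q.mean(0).round(3),'min',q.min(0).round(3),'max',q.max(0).round(3))
# pad & board & stand
hsv=cv2.cvtColor(im,cv2.COLOR_BGR2HSV)
m=((hsv[...,1]<70)&(z<.02)).astype(np.uint8);m[:170]=0;m[310:]=0;m[:,:420]=0;m[:,510:]=0
cn=max(cv2.findContours(m,0,2)[0],key=cv2.contourArea)
r=cv2.boxPoints(cv2.minAreaRect(onz(c,cn[:,0],.006)[:,:2].astype(np.float32)));print('pad',r.round(3).tolist(),r.mean(0))
m=(hsv[...,2]<70).astype(np.uint8);m[:205]=0;m[260:]=0;m[:,:185]=0;m[:,235:]=0
cn=max(cv2.findContours(m,0,2)[0],key=cv2.contourArea)
e=cv2.minEnclosingCircle(onz(c,cn[:,0],.007)[:,:2].astype(np.float32));print('stand',e)
m=((abs(z-.04)<.006)).astype(np.uint8);m[:155]=0;m[190:]=0;m[:,:285]=0;m[:,400:]=0
n,l,st,ce=cv2.connectedComponentsWithStats(m);i=1+st[1:,4].argmax();r=cv2.boxPoints(cv2.minAreaRect(P[l==i][:,:2].astype(np.float32)));print('rail',r.round(3).tolist())
print('boardcorners',onz(c,[[284,237],[381,251]],.01).round(3).tolist(),onz(c,[[294,162],[392,177]],.04).round(3).tolist())
```

```text
tall [313, 110, 23, 25, 361] [324.3 121.8] mean [0.751 0.032 0.128] min [0.725 0.006 0.11 ] max [0.782 0.06  0.134]
tall [235, 142, 26, 25, 368] [247.3 153.7] mean [0.666 0.214 0.128] min [0.64  0.186 0.11 ] max [0.696 0.244 0.135]
tall [296, 181, 21, 22, 399] [305.8 191.7] mean [0.574 0.07  0.137] min [0.553 0.048 0.111] max [0.6   0.094 0.144]
tall [367, 199, 8, 10, 62] [370.5 203.3] mean [ 0.549 -0.079  0.14 ] min [ 0.543 -0.087  0.11 ] max [ 0.558 -0.072  0.153]
tall [234, 206, 25, 24, 396] [246.2 217.4] mean [0.513 0.207 0.128] min [0.487 0.182 0.11 ] max [0.539 0.234 0.133]
tall [327, 207, 19, 20, 312] [336.  216.4] mean [ 0.517 -0.001  0.143] min [ 0.497 -0.021  0.112] max [0.539 0.02  0.148]
low [206, 100, 7, 2, 11] [209.1 100.4] mean [0.845 0.349 0.031] min [0.844 0.342 0.027] max [0.848 0.357 0.034]
low [295, 100, 7, 6, 22] [297.6 101.8] mean [0.847 0.109 0.029] min [0.838 0.1   0.027] max [0.853 0.116 0.033]
low [353, 100, 57, 14, 672] [381.7 105.7] mean [ 0.839 -0.12   0.031] min [ 0.82  -0.194  0.027] max [ 0.858 -0.042  0.036]
low [221, 102, 3, 15, 25] [221.7 108.7] mea
[... 1442 characters left out ...]
] max [0.529 0.23  0.08 ]
low [328, 224, 17, 7, 37] [335.6 228. ] mean [ 0.5   -0.001  0.06 ] min [ 0.497 -0.022  0.037] max [0.511 0.018 0.08 ]
pad [[0.3330000042915344, -0.2680000066757202], [0.34700000286102295, -0.41200000047683716], [0.6759999990463257, -0.3799999952316284], [0.6629999876022339, -0.2370000034570694]] [ 0.50484025 -0.32417798]
stand ((0.4895784258842468, 0.3231716752052307), 0.04638940468430519)
rail [[0.6240000128746033, -0.14399999380111694], [0.6430000066757202, -0.1469999998807907], [0.6809999942779541, 0.10899999737739563], [0.6610000133514404, 0.1120000034570694]]
boardcorners [[0.48, 0.132, 0.01], [0.45, -0.119, 0.01]] [[0.673, 0.111, 0.04], [0.638, -0.144, 0.04]]
```

View pics/crop0.png

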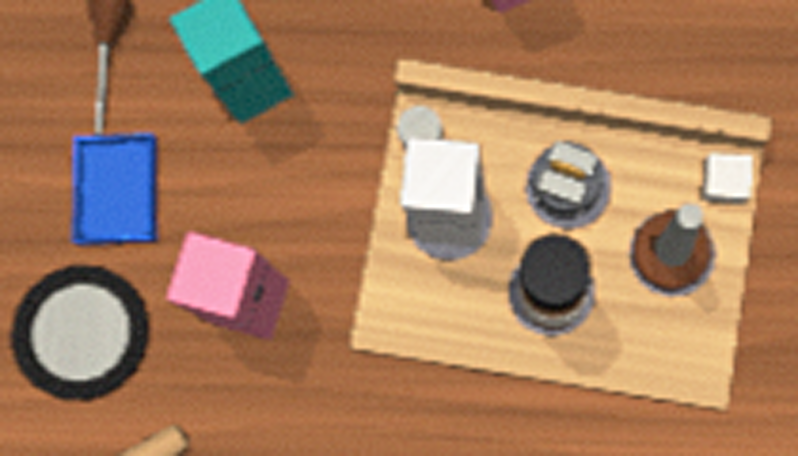

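The crop confirms it: the square aluminium case is at crop (440,175), the jar with the black cap at (553,270), the mandrel on its brown foot at (672,250) and the vise with the ring at (568,180). The pink and teal cases are decoys. Next I turn the tool and go above the board for a close look.

apply_moves(deltas=[{"xyz":[0,0,-1],"rot":[0,0,-0.115],"fingers":8.5},{"xyz":[0,0,-1],"rot":[0,0,-0.115],"fingers":8.5},{"xyz":[0,0,-1],"rot":[0,0,-0.115],"fingers":8.5},{"xyz":[0,0,-1],"rot":[0,0,-0.115],"fingers":8.5},{"xyz":[0,0,-1],"rot":[0,0,-0.115],"fingers":8.5},{"xyz":[0,0,-1],"rot":[0,0,-0.115],"fingers":8.5},{"xyz":[0,0,-1],"rot":[0,0,-0.115],"fingers":8.5},{"xyz":[0,0,-1],"rot":[0,0,-0.115],"fingers":8.5},{"xyz":[0,0,-1],"rot":[0,0,-0.115],"fingers":8.5},{"xyz":[0,0,-1],"rot":[0,0,-0.115],"fingers":8.5},{"xyz":[0,0,0],"rot":[0,0,0],"fingers":8.5}])

```text
clock: 1.25
eef_pos: [0.2538, -0.5716, 0.3077]
ee_rot: [0.708, 0.707, -0.0, 0.001]
contact_force: [1.2, 0.9, 0.4]
gripper_width: 0.996
grasp_force: 0.0
```

apply_moves(deltas=[{"xyz":[4,1.5,0],"rot":[0,0,0],"fingers":8.5},{"xyz":[4,1.5,0],"rot":[0,0,0],"fingers":8.5},{"xyz":[4,1.5,0],"rot":[0,0,0],"fingers":8.5},{"xyz":[4,1.5,0],"rot":[0,0,0],"fingers":8.5},{"xyz":[4,1.5,0],"rot":[0,0,0],"fingers":8.5},{"xyz":[4,1.5,0],"rot":[0,0,0],"fingers":8.5},{"xyz":[4,1.5,0],"rot":[0,0,0],"fingers":8.5},{"xyz":[4,1.5,0],"rot":[0,0,0],"fingers":8.5},{"xyz":[4,1.5,0],"rot":[0,0,0],"fingers":8.5},{"xyz":[4,1.5,0],"rot":[0,0,0],"fingers":8.5},{"xyz":[4,1.5,0],"rot":[0,0,0],"fingers":8.5},{"xyz":[4,1.5,0],"rot":[0,0,0],"fingers":8.5}])

```text
clock: 2.45
eef_pos: [0.4351, -0.0901, 0.3061]
ee_rot: [0.71, 0.705, -0.0, 0.0]
contact_force: [0.8, -0.9, 0.2]
gripper_width: 0.989
grasp_force: 0.0
```

apply_moves(deltas=[{"xyz":[3.5,1,0],"rot":[0,0,0],"fingers":8.5},{"xyz":[3.5,1,0],"rot":[0,0,0],"fingers":8.5},{"xyz":[0,0,0],"rot":[0,0,0],"fingers":8.5},{"xyz":[0,0,0],"rot":[0,0,0],"fingers":8.5}])

```text
clock: 2.85
eef_pos: [0.4551, -0.0215, 0.3061]
ee_rot: [0.709, 0.706, -0.0, -0.0]
contact_force: [-1.1, -0.6, -0.6]
gripper_width: 0.994
grasp_force: 0.0
```

Run:
```python
from h import *
im,d,c=snap('wrist','w1.png'); P=cloud(c,d); s=env.read_state();print(s['eef_pos'],s['ee_rot'])
print('cam',np.linalg.inv(c['view']).round(3).tolist(),c['fx'])
```

```text
[ 0.45495947 -0.02255356  0.3060944 ] [ 7.09078302e-01  7.05129656e-01 -3.06458570e-04 -1.90375630e-04]
cam [[1.0, -0.004, -0.002, 0.455], [-0.005, -0.953, -0.302, 0.056], [-0.001, 0.302, -0.953, 0.472], [0.0, 0.0, 0.0, 1.0]] 278.19505734016025
```

View pics/w1.png

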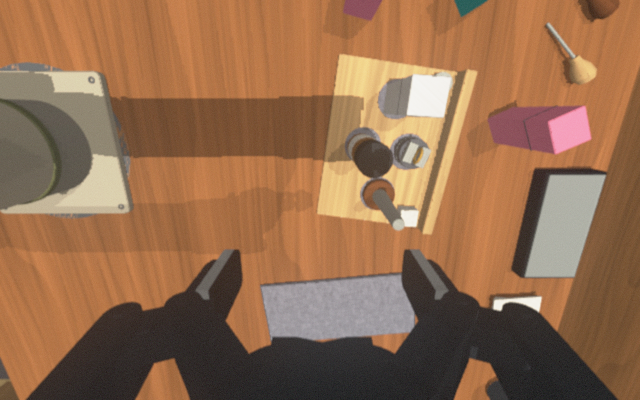

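The wrist view shows the jar cap at (374,158), the case top at (429,95), the mandrel tip at (398,224) with its foot at (378,193), the vise at (413,153) and the pad's far part at (340,305). Now I compute the positions from both views.

```bash
cat > m.py <<'E'
from h import *
for n in('wrist','top'):
    im,d,c=snap(n);P=cloud(c,d);hsv=cv2.cvtColor(im,cv2.COLOR_BGR2HSV);x,y,z=P[...,0],P[...,1],P[...,2]
    box=lambda cx,cy,r:(abs(x-cx)<r)&(abs(y-cy)<r)
    def big(m):
        k=cv2.findContours(m.astype(np.uint8),0,2)[0]; return max(k,key=cv2.contourArea)[:,0]
    q=onz(c,big(box(.575,.071,.05)&(z>.128)&(z<.15)&(hsv[...,2]>180)),.14)[:,:2].astype(np.float32); r=cv2.minAreaRect(q);print(n,'case',r)
    q=onz(c,big(box(.518,0,.05)&(z>.13)&(hsv[...,2]<80)),.145)[:,:2].astype(np.float32); print('jar',cv2.minEnclosingCircle(q))
    m=box(.55,-.08,.04)&(z>.135)&(z<.165); v,u=np.nonzero(m); print('mandrel tip',onz(c,np.c_[u,v],.15).mean(0).round(4),len(u))
    m=box(.55,-.08,.05)&(z<.04)&(hsv[...,2]<110)&((hsv[...,0]<14)|(hsv[...,0]>170))&(hsv[...,1]>110)
    q=onz(c,big(m),.026)[:,:2].astype(np.float32); print('foot',cv2.minEnclosingCircle(q))
    m=box(.596,-.009,.035)&(z>.048)&(z<.08); v,u=np.nonzero(m); print('jaws',onz(c,np.c_[u,v],.056)[:,:2].mean(0).round(4))
    if n=='wrist': continue
    for zt,cs in((.006,[(428,182),(480,180),(497,295),(442,299)]),): 
        q=onz(c,cs,zt)[:,:2]; print('pad',q.round(3).tolist(),q.mean(0))
E
python3 m.py
```

```text
wrist case ((0.5739757418632507, 0.07103050500154495), (0.04348267242312431, 0.04313352704048157), 85.94589233398438)
jar ((0.7400009036064148, -0.2576104402542114), 0.22353485226631165)
mandrel tip [ 0.5481 -0.0769  0.15  ] 175
foot ((0.5568304061889648, -0.06751200556755066), 0.0013350433437153697)
jaws [ 0.5953 -0.007 ]
top case ((0.5774445533752441, 0.08018946647644043), (0.04291564226150513, 0.025450361892580986), 1.8701982498168945)
jar ((0.6577345132827759, 0.03459218516945839), 0.03310003876686096)Traceback (most recent call last):
  File "m.py", line 9, in <module>
    m=box(.55,-.08,.04)&(z>.135)&(z<.165); v,u=np.nonzero(m); print('mandrel tip',onz(c,np.c_[u,v],.15).mean(0).round(4),len(u))
                                                                                  ~~~^^^^^^^^^^^^^^^^^^
  File "h.py", line 13, in onz
    o,r=ray(c,uv); return o+r*((z-o[2])/r[:,2])[:,None]
        ~~~^^^^^^
  File "h.py", line 9, in ray
    p=cv2.undistortPoints(np.array(uv,float).reshape(-1,1,2),K,np.array(c['dist_coeffs'],float))[:,0]
      ~~~~~~~~~~~~~~~~~~~^^^^^^^^^^^^^^^^^^^^^^^^^^^^^^^^^^^^^^^^^^^^^^^^^^^^^^^^^^^^^^^^^^^^^^^
cv2.error: OpenCV(4.12.0) /io/opencv/modules/calib3d/src/undistort.dispatch.cpp:347: error: (-215:Assertion failed) CV_IS_MAT(_src) && CV_IS_MAT(_dst) && (_src->rows == 1 || _src->cols == 1) && (_dst->rows == 1 || _dst->cols == 1) && _src->cols + _src->rows - 1 == _dst->rows + _dst->cols - 1 && (CV_MAT_TYPE(_src->type) == CV_32FC2 || CV_MAT_TYPE(_src->type) == CV_64FC2) && (CV_MAT_TYPE(_dst->type) == CV_32FC2 || CV_MAT_TYPE(_dst->type) == CV_64FC2) in function 'cvUndistortPointsInternal'
```

```bash
sed -i "s/(z>.13)&(hsv\[...,2\]<80)/(z>.13)\&(z<.16)/; s/in('wrist','top')/in('wrist',)/; /n=='wrist'/d" m.py; sed -i "s/^    for zt.*/    c=optics.calibration('top')\n&/" m.py; python3 m.py
```

```text
wrist case ((0.5730052590370178, 0.07112039625644684), (0.043459441512823105, 0.045027684420347214), 86.00646209716797)
jar ((0.5160720944404602, 0.0009605939849279821), 0.022606220096349716)
mandrel tip [ 0.5484 -0.0769  0.15  ] 176
foot ((0.5309135913848877, -0.06209438294172287), 0.00704889465123415)
jaws [ 0.5952 -0.007 ]
pad [[0.635, -0.245], [0.643, -0.383], [0.347, -0.409], [0.334, -0.271]] [ 0.48968023 -0.32700519]
```

apply_moves(deltas=[{"xyz":[1.1,3.1,0],"rot":[0,0,0],"fingers":6.8},{"xyz":[1.15,3.1,0],"rot":[0,0,0],"fingers":6.8},{"xyz":[0,0,0],"rot":[0,0,0],"fingers":6.8},{"xyz":[0,0,3],"rot":[0,0,0],"fingers":6.8},{"xyz":[0,0,3],"rot":[0,0,0],"fingers":6.8},{"xyz":[0,0,3],"rot":[0,0,0],"fingers":6.8},{"xyz":[0,0,3],"rot":[0,0,0],"fingers":6.8},{"xyz":[0,0,3],"rot":[0,0,0],"fingers":6.8},{"xyz":[0,0,3],"rot":[0,0,0],"fingers":6.8},{"xyz":[0,0,2],"rot":[0,0,0],"fingers":6.8},{"xyz":[0,0,0],"rot":[0,0,0],"fingers":6.8},{"xyz":[0,0,0],"rot":[0,0,0],"fingers":6.8}])

```text
clock: 4.25
eef_pos: [0.5173, -0.0002, 0.1072]
ee_rot: [0.709, 0.706, -0.0, 0.0]
contact_force: [0.2, -0.0, 0.9]
gripper_width: 0.792
grasp_force: 0.0
```

apply_moves(deltas=[{"xyz":[0,0,0],"rot":[0,0,0],"fingers":5.5},{"xyz":[0,0,0],"rot":[0,0,0],"fingers":5.0},{"xyz":[0,0,0],"rot":[0,0,0],"fingers":4.5},{"xyz":[0,0,0],"rot":[0,0,0],"fingers":4.0},{"xyz":[0,0,0],"rot":[0,0,0],"fingers":3.5},{"xyz":[0,0,0],"rot":[0,0,0],"fingers":3.5},{"xyz":[0,0,0],"rot":[0,0,0],"fingers":3.5}], squeeze=35)

```text
clock: 4.95
eef_pos: [0.5181, 0.0004, 0.1077]
ee_rot: [0.708, 0.706, 0.0, 0.001]
contact_force: [0.3, -0.7, 4.9]
gripper_width: 0.495
grasp_force: 35.1
```

apply_moves(deltas=[{"xyz":[0,0,-1.5],"rot":[0,0,0],"fingers":3.5},{"xyz":[0,0,-2.5],"rot":[0,0,0],"fingers":3.5},{"xyz":[0,0,-3],"rot":[0,0,0],"fingers":3.5},{"xyz":[0,0,-3],"rot":[0,0,0],"fingers":3.5},{"xyz":[0,0,-3],"rot":[0,0,0],"fingers":3.5},{"xyz":[0,0,-2.5],"rot":[0,0,0],"fingers":3.5},{"xyz":[0,0,-1.5],"rot":[0,0,0],"fingers":3.5},{"xyz":[-1.5,-0.5,0],"rot":[0,0,0],"fingers":3.5},{"xyz":[-2.5,-1,0],"rot":[0,0,0],"fingers":3.5},{"xyz":[-3,-1,0],"rot":[0,0,0],"fingers":3.5},{"xyz":[-3,-1,0],"rot":[0,0,0],"fingers":3.5},{"xyz":[-3,-1,0],"rot":[0,0,0],"fingers":3.5}])

```text
clock: 6.15
eef_pos: [0.4711, -0.1303, 0.2767]
ee_rot: [0.708, 0.706, -0.0, -0.0]
contact_force: [0.7, 0.2, -2.3]
gripper_width: 0.5
grasp_force: 36.5
```

apply_moves(deltas=[{"xyz":[-3,-1,0],"rot":[0,0,0],"fingers":3.5},{"xyz":[-3,-1,0],"rot":[0,0,0],"fingers":3.5},{"xyz":[-3,-1,0],"rot":[0,0,0],"fingers":3.5},{"xyz":[-3,-1,0],"rot":[0,0,0],"fingers":3.5},{"xyz":[-3,-1,0],"rot":[0,0,0],"fingers":3.5},{"xyz":[-2.5,-1,0],"rot":[0,0,0],"fingers":3.5},{"xyz":[-2,-0.7,0],"rot":[0,0,0],"fingers":3.5},{"xyz":[-1,-0.5,0],"rot":[0,0,0],"fingers":3.5},{"xyz":[0,0,0],"rot":[0,0,0],"fingers":3.5},{"xyz":[0,0,0],"rot":[0,0,0],"fingers":3.5}])

```text
clock: 7.15
eef_pos: [0.3999, -0.333, 0.2767]
ee_rot: [0.708, 0.706, 0.0, -0.0]
contact_force: [0.5, 1.2, -3.1]
gripper_width: 0.497
grasp_force: 36.5
```

apply_moves(deltas=[{"xyz":[0,0,2],"rot":[0,0,0],"fingers":3.5},{"xyz":[0,0,3],"rot":[0,0,0],"fingers":3.5},{"xyz":[0,0,3],"rot":[0,0,0],"fingers":3.5},{"xyz":[0,0,3],"rot":[0,0,0],"fingers":3.5},{"xyz":[0,0,3],"rot":[0,0,0],"fingers":3.5},{"xyz":[0,0,2],"rot":[0,0,0],"fingers":3.5},{"xyz":[0,0,0.8],"rot":[0,0,0],"fingers":3.5},{"xyz":[0,0,0.2],"rot":[0,0,0],"fingers":3.5},{"xyz":[0,0,0.2],"rot":[0,0,0],"fingers":3.5},{"xyz":[0,0,0],"rot":[0,0,0],"fingers":3.5},{"xyz":[0,0,0],"rot":[0,0,0],"fingers":3.5}])

```text
clock: 8.25
eef_pos: [0.3998, -0.3345, 0.1055]
ee_rot: [0.708, 0.706, -0.0, 0.001]
contact_force: [0.4, 0.1, -2.1]
gripper_width: 0.498
grasp_force: 36.4
```

apply_moves(deltas=[{"xyz":[0,0,0.08],"rot":[0,0,0],"fingers":3.5},{"xyz":[0,0,0.08],"rot":[0,0,0],"fingers":3.5},{"xyz":[0,0,0],"rot":[0,0,0],"fingers":3.5},{"xyz":[0,0,0],"rot":[0,0,0],"fingers":3.5}])

```text
clock: 8.65
eef_pos: [0.3998, -0.3345, 0.1037]
ee_rot: [0.708, 0.706, 0.0, 0.001]
contact_force: [-0.4, 1.1, 5.3]
gripper_width: 0.494
grasp_force: 37.0
```

apply_moves(deltas=[{"xyz":[0,0,0],"rot":[0,0,0],"fingers":4.4},{"xyz":[0,0,0],"rot":[0,0,0],"fingers":5},{"xyz":[0,0,0],"rot":[0,0,0],"fingers":6},{"xyz":[0,0,0],"rot":[0,0,0],"fingers":6.8},{"xyz":[0,0,0],"rot":[0,0,0],"fingers":6.8},{"xyz":[0,0,-2.3],"rot":[0,0,0],"fingers":6.8},{"xyz":[0,0,-3],"rot":[0,0,0],"fingers":6.8},{"xyz":[0,0,-3],"rot":[0,0,0],"fingers":6.8},{"xyz":[0,0,-3],"rot":[0,0,0],"fingers":6.8},{"xyz":[0,0,-3],"rot":[0,0,0],"fingers":6.8},{"xyz":[0,0,-3],"rot":[0,0,0],"fingers":6.8}])

```text
clock: 9.75
eef_pos: [0.3992, -0.334, 0.2773]
ee_rot: [0.708, 0.706, -0.0, 0.0]
contact_force: [-0.2, -0.3, 0.4]
gripper_width: 0.799
grasp_force: 0.0
```

apply_moves(deltas=[{"xyz":[2.7,1.8,0],"rot":[0,0,0],"fingers":6},{"xyz":[4,2,0],"rot":[0,0,0],"fingers":6},{"xyz":[4,2,0],"rot":[0,0,0],"fingers":6},{"xyz":[4,2,0],"rot":[0,0,0],"fingers":6},{"xyz":[4,2.5,0],"rot":[0,0,0],"fingers":6},{"xyz":[4,2.5,0],"rot":[0,0,0],"fingers":6},{"xyz":[3,2,0],"rot":[0,0,0],"fingers":6},{"xyz":[0,0,0],"rot":[0,0,0],"fingers":6},{"xyz":[0,0,0],"rot":[0,0,0],"fingers":6}])

```text
clock: 10.65
eef_pos: [0.5482, -0.0769, 0.2757]
ee_rot: [0.707, 0.707, -0.0, -0.0]
contact_force: [-0.4, -0.3, -1.1]
gripper_width: 0.698
grasp_force: 0.0
```

apply_moves(deltas=[{"xyz":[0,0,2.6],"rot":[0,0,0],"fingers":6},{"xyz":[0,0,3],"rot":[0,0,0],"fingers":6},{"xyz":[0,0,3],"rot":[0,0,0],"fingers":6},{"xyz":[0,0,3],"rot":[0,0,0],"fingers":6},{"xyz":[0,0,3],"rot":[0,0,0],"fingers":6},{"xyz":[0,0,2.5],"rot":[0,0,0],"fingers":5.5},{"xyz":[0,0,0],"rot":[0,0,0],"fingers":5},{"xyz":[0,0,0],"rot":[0,0,0],"fingers":4.5},{"xyz":[0,0,0],"rot":[0,0,0],"fingers":4},{"xyz":[0,0,0],"rot":[0,0,0],"fingers":3.5},{"xyz":[0,0,0],"rot":[0,0,0],"fingers":3.1},{"xyz":[0,0,0],"rot":[0,0,0],"fingers":2.8}], squeeze=40)

```text
clock: 11.85
eef_pos: [0.5484, -0.0777, 0.1056]
ee_rot: [0.708, 0.706, 0.0, 0.0]
contact_force: [0.3, -0.0, 0.8]
gripper_width: 0.324
grasp_force: 0.0
```

apply_moves(deltas=[{"xyz":[0,0,0],"rot":[0,0,0],"fingers":2.5},{"xyz":[0,0,0],"rot":[0,0,0],"fingers":2.2},{"xyz":[0,0,0],"rot":[0,0,0],"fingers":1.9},{"xyz":[0,0,0],"rot":[0,0,0],"fingers":1.6},{"xyz":[0,0,0],"rot":[0,0,0],"fingers":1.3},{"xyz":[0,0,0],"rot":[0,0,0],"fingers":1},{"xyz":[0,0,0],"rot":[0,0,0],"fingers":0.8},{"xyz":[0,0,0],"rot":[0,0,0],"fingers":0.8},{"xyz":[0,0,0],"rot":[0,0,0],"fingers":0.8}])

```text
clock: 12.75
eef_pos: [0.5484, -0.0776, 0.1053]
ee_rot: [0.708, 0.706, 0.0, 0.0]
contact_force: [2.5, -0.1, 4.0]
gripper_width: 0.18
grasp_force: 39.4
```

apply_moves(deltas=[{"xyz":[0,0,-1],"rot":[0,0,0],"fingers":0.8},{"xyz":[0,0,-2],"rot":[0,0,0],"fingers":0.8},{"xyz":[0,0,-3],"rot":[0,0,0],"fingers":0.8},{"xyz":[0,0,-3],"rot":[0,0,0],"fingers":0.8},{"xyz":[0,0,-3],"rot":[0,0,0],"fingers":0.8},{"xyz":[0,0,-3],"rot":[0,0,0],"fingers":0.8},{"xyz":[0,0,-2],"rot":[0,0,0],"fingers":0.8},{"xyz":[0,0,0],"rot":[0,0,0],"fingers":0.8},{"xyz":[0,0,0],"rot":[0,0,0],"fingers":0.8}])

```text
clock: 13.65
eef_pos: [0.5474, -0.0776, 0.274]
ee_rot: [0.708, 0.706, -0.001, -0.001]
contact_force: [-0.7, -0.8, -3.4]
gripper_width: 0.177
grasp_force: 39.2
```

apply_moves(deltas=[{"xyz":[-0.9,-0.2,0],"rot":[0,0,0],"fingers":0.8},{"xyz":[-2,-0.4,0],"rot":[0,0,0],"fingers":0.8},{"xyz":[-3,-0.8,0],"rot":[0,0,0],"fingers":0.8},{"xyz":[-3,-0.8,0],"rot":[0,0,0],"fingers":0.8},{"xyz":[-3,-0.8,0],"rot":[0,0,0],"fingers":0.8},{"xyz":[-3,-0.8,0],"rot":[0,0,0],"fingers":0.8},{"xyz":[-3,-0.6,0],"rot":[0,0,0],"fingers":0.8},{"xyz":[-3,-0.6,0],"rot":[0,0,0],"fingers":0.8},{"xyz":[-2.5,-0.4,0],"rot":[0,0,0],"fingers":0.8},{"xyz":[-1.5,-0.4,0],"rot":[0,0,0],"fingers":0.8},{"xyz":[0,0,0],"rot":[0,0,0],"fingers":0.8},{"xyz":[0,0,0],"rot":[0,0,0],"fingers":0.8}])

```text
clock: 14.85
eef_pos: [0.4893, -0.3255, 0.2744]
ee_rot: [0.708, 0.706, 0.0, -0.001]
contact_force: [0.4, 0.3, -2.6]
gripper_width: 0.177
grasp_force: 39.1
```

Run:
```python
from h import *
s=env.read_state();print(s['eef_pos'],s['contact_force'])
im,d,c=snap('side','s2.png')
```

```text
[ 0.48934256 -0.32549758  0.27439591] [ 0.35892645  0.26695586 -2.63386451]
```

View pics/s2.png

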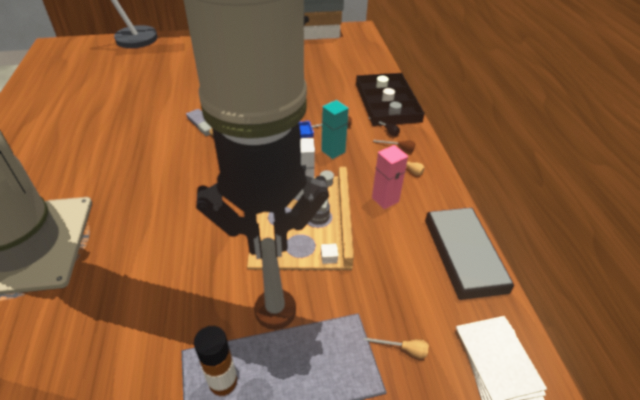

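The jar stands upright on the pad at (218,362). The mandrel hangs upright in the gripper, its foot at (275,308). Now I lower it.

apply_moves(deltas=[{"xyz":[0,0,2],"rot":[0,0,0],"fingers":0.8},{"xyz":[0,0,3],"rot":[0,0,0],"fingers":0.8},{"xyz":[0,0,3],"rot":[0,0,0],"fingers":0.8},{"xyz":[0,0,3],"rot":[0,0,0],"fingers":0.8},{"xyz":[0,0,3],"rot":[0,0,0],"fingers":0.8},{"xyz":[0,0,2],"rot":[0,0,0],"fingers":0.8},{"xyz":[0,0,0.8],"rot":[0,0,0],"fingers":0.8},{"xyz":[0,0,0.2],"rot":[0,0,0],"fingers":0.8},{"xyz":[0,0,0.2],"rot":[0,0,0],"fingers":0.8},{"xyz":[0,0,0.1],"rot":[0,0,0],"fingers":0.8},{"xyz":[0,0,0],"rot":[0,0,0],"fingers":0.8},{"xyz":[0,0,0],"rot":[0,0,0],"fingers":0.8}])

```text
clock: 16.1
eef_pos: [0.4896, -0.3267, 0.1027]
ee_rot: [0.708, 0.706, 0.0, 0.001]
contact_force: [-0.3, 0.4, -2.4]
gripper_width: 0.179
grasp_force: 39.1
```

apply_moves(deltas=[{"xyz":[0,0,0.08],"rot":[0,0,0],"fingers":0.8},{"xyz":[0,0,0.08],"rot":[0,0,0],"fingers":0.8},{"xyz":[0,0,0],"rot":[0,0,0],"fingers":0.8},{"xyz":[0,0,0],"rot":[0,0,0],"fingers":0.8}])

```text
clock: 16.5
eef_pos: [0.4898, -0.3267, 0.101]
ee_rot: [0.708, 0.706, 0.0, 0.001]
contact_force: [0.5, -0.8, 3.4]
gripper_width: 0.177
grasp_force: 39.6
```

apply_moves(deltas=[{"xyz":[0,0,0],"rot":[0,0,0],"fingers":1.8},{"xyz":[0,0,0],"rot":[0,0,0],"fingers":2.4},{"xyz":[0,0,0],"rot":[0,0,0],"fingers":3.2},{"xyz":[0,0,0],"rot":[0,0,0],"fingers":4},{"xyz":[0,0,0],"rot":[0,0,0],"fingers":4.5},{"xyz":[0,0,-2.9],"rot":[0,0,0],"fingers":4.5},{"xyz":[0,0,-3],"rot":[0,0,0],"fingers":4.5},{"xyz":[0,0,-3],"rot":[0,0,0],"fingers":4.5},{"xyz":[0,0,-3],"rot":[0,0,0],"fingers":4.5},{"xyz":[0,0,-3],"rot":[0,0,0],"fingers":4.5},{"xyz":[0,0,-3],"rot":[0,0,0],"fingers":4.5}])

```text
clock: 17.6
eef_pos: [0.4892, -0.3264, 0.2807]
ee_rot: [0.708, 0.706, -0.0, 0.0]
contact_force: [0.9, -0.6, 1.1]
gripper_width: 0.524
grasp_force: 0.0
```

apply_moves(deltas=[{"xyz":[3.8,0.8,0],"rot":[0,0,0],"fingers":7},{"xyz":[4,0.8,0],"rot":[0,0,0],"fingers":7},{"xyz":[4,0.8,0],"rot":[0,0,0],"fingers":7},{"xyz":[4,0.8,0],"rot":[0,0,0],"fingers":7},{"xyz":[4,0.8,0],"rot":[0,0,0],"fingers":7},{"xyz":[4,0.8,0],"rot":[0,0,0],"fingers":7},{"xyz":[4,0.9,0],"rot":[0,0,0],"fingers":7},{"xyz":[4,0.9,0],"rot":[0,0,0],"fingers":7},{"xyz":[4,0.9,0],"rot":[0,0,0],"fingers":7},{"xyz":[4,0.9,0],"rot":[0,0,0],"fingers":7},{"xyz":[0,0,0],"rot":[0,0,0.07],"fingers":7},{"xyz":[0,0,0],"rot":[0,0,0],"fingers":7}])

```text
clock: 18.8
eef_pos: [0.5744, 0.0726, 0.2793]
ee_rot: [0.732, 0.681, -0.0, -0.0]
contact_force: [-0.6, 0.0, 0.4]
gripper_width: 0.823
grasp_force: 0.0
```

Down 17.9 cm to TCP z ≈ 0.100, then close.

apply_moves(deltas=[{"xyz":[-0.1,0,2.4],"rot":[0,0,0],"fingers":7},{"xyz":[0,0,3],"rot":[0,0,0],"fingers":7},{"xyz":[0,0,3],"rot":[0,0,0],"fingers":7},{"xyz":[0,0,3],"rot":[0,0,0],"fingers":7},{"xyz":[0,0,3],"rot":[0,0,0],"fingers":7},{"xyz":[0,0,3],"rot":[0,0,0],"fingers":6.5},{"xyz":[0,0,0],"rot":[0,0,0],"fingers":6},{"xyz":[0,0,0],"rot":[0,0,0],"fingers":5.5},{"xyz":[0,0,0],"rot":[0,0,0],"fingers":5},{"xyz":[0,0,0],"rot":[0,0,0],"fingers":4.5},{"xyz":[0,0,0],"rot":[0,0,0],"fingers":4},{"xyz":[0,0,0],"rot":[0,0,0],"fingers":3.5}], squeeze=35)

```text
clock: 20.0
eef_pos: [0.5756, 0.0703, 0.1073]
ee_rot: [0.732, 0.681, 0.001, 0.001]
contact_force: [-0.2, -0.5, 5.3]
gripper_width: 0.497
grasp_force: 35.3
```

apply_moves(deltas=[{"xyz":[0,0,0],"rot":[0,0,0],"fingers":3.5},{"xyz":[0,0,0],"rot":[0,0,0],"fingers":3.5},{"xyz":[0,0,0],"rot":[0,0,0],"fingers":3.5}])

```text
clock: 20.3
eef_pos: [0.5756, 0.0703, 0.1073]
ee_rot: [0.732, 0.681, 0.001, 0.001]
contact_force: [-0.6, -1.0, 6.2]
gripper_width: 0.501
grasp_force: 35.3
```

apply_moves(deltas=[{"xyz":[0,0,-1],"rot":[0,0,0],"fingers":3.5},{"xyz":[0,0,-2],"rot":[0,0,0],"fingers":3.5},{"xyz":[0,0,-3],"rot":[0,0,0],"fingers":3.5},{"xyz":[0,0,-3],"rot":[0,0,0],"fingers":3.5},{"xyz":[0,0,-3],"rot":[0,0,0],"fingers":3.5},{"xyz":[0,0,-3],"rot":[0,0,0],"fingers":3.5},{"xyz":[0,0,-2],"rot":[0,0,0],"fingers":3.5},{"xyz":[0,0,0],"rot":[0,0,-0.07],"fingers":3.5},{"xyz":[-1,0,0],"rot":[0,0,0],"fingers":3.5},{"xyz":[-2,0,0],"rot":[0,0,0],"fingers":3.5},{"xyz":[-3,0,0],"rot":[0,0,0],"fingers":3.5},{"xyz":[-3,0,0],"rot":[0,0,0],"fingers":3.5}])

```text
clock: 21.5
eef_pos: [0.5737, -0.0213, 0.2753]
ee_rot: [0.709, 0.706, -0.0, -0.0]
contact_force: [-0.4, -0.0, -1.9]
gripper_width: 0.497
grasp_force: 36.3
```

apply_moves(deltas=[{"xyz":[-3,0,0],"rot":[0,0,0],"fingers":3.5},{"xyz":[-3,0,0],"rot":[0,0,0],"fingers":3.5},{"xyz":[-3,0,0],"rot":[0,0,0],"fingers":3.5},{"xyz":[-3,0,0],"rot":[0,0,0],"fingers":3.5},{"xyz":[-3,0,0],"rot":[0,0,0],"fingers":3.5},{"xyz":[-3,0,0],"rot":[0,0,0],"fingers":3.5},{"xyz":[-3,0,0],"rot":[0,0,0],"fingers":3.5},{"xyz":[-3,0,0],"rot":[0,0,0],"fingers":3.5},{"xyz":[-3,0.5,0],"rot":[0,0,0],"fingers":3.5},{"xyz":[-2,0,0],"rot":[0,0,0],"fingers":3.5},{"xyz":[-0.9,0,0],"rot":[0,0,0],"fingers":3.5},{"xyz":[0,0,0],"rot":[0,0,0],"fingers":3.5}])

```text
clock: 22.7
eef_pos: [0.5778, -0.3195, 0.275]
ee_rot: [0.709, 0.705, -0.0, -0.0]
contact_force: [0.4, -0.4, -1.3]
gripper_width: 0.498
grasp_force: 36.3
```

apply_moves(deltas=[{"xyz":[0,0,2],"rot":[0,0,0],"fingers":3.5},{"xyz":[0,0,3],"rot":[0,0,0],"fingers":3.5},{"xyz":[0,0,3],"rot":[0,0,0],"fingers":3.5},{"xyz":[0,0,3],"rot":[0,0,0],"fingers":3.5},{"xyz":[0,0,3],"rot":[0,0,0],"fingers":3.5},{"xyz":[0,0,2],"rot":[0,0,0],"fingers":3.5},{"xyz":[0,0,0.7],"rot":[0,0,0],"fingers":3.5},{"xyz":[0,0,0.2],"rot":[0,0,0],"fingers":3.5},{"xyz":[0,0,0.15],"rot":[0,0,0],"fingers":3.5},{"xyz":[0,0,0.1],"rot":[0,0,0],"fingers":3.5},{"xyz":[0,0,0.1],"rot":[0,0,0],"fingers":3.5},{"xyz":[0,0,0],"rot":[0,0,0],"fingers":3.5}])

```text
clock: 23.9
eef_pos: [0.5785, -0.3188, 0.1034]
ee_rot: [0.708, 0.706, 0.0, 0.0]
contact_force: [-0.6, -0.2, 0.2]
gripper_width: 0.501
grasp_force: 36.5
```

apply_moves(deltas=[{"xyz":[0,0,0],"rot":[0,0,0],"fingers":4.4},{"xyz":[0,0,0],"rot":[0,0,0],"fingers":5},{"xyz":[0,0,0],"rot":[0,0,0],"fingers":5.8},{"xyz":[0,0,0],"rot":[0,0,0],"fingers":6.4},{"xyz":[0,0,0],"rot":[0,0,0],"fingers":6.4},{"xyz":[0,0,-2],"rot":[0,0,0],"fingers":6.4},{"xyz":[0,0,-3],"rot":[0,0,0],"fingers":6.4},{"xyz":[0,0,-3],"rot":[0,0,0],"fingers":6.4},{"xyz":[0,0,-3],"rot":[0,0,0],"fingers":6.4},{"xyz":[0,0,-3],"rot":[0,0,0],"fingers":6.4},{"xyz":[0,0,-3],"rot":[0,0,0],"fingers":6.4}])

```text
clock: 25.0
eef_pos: [0.5782, -0.3187, 0.2743]
ee_rot: [0.708, 0.706, 0.0, 0.0]
contact_force: [1.1, 0.4, 0.2]
gripper_width: 0.749
grasp_force: 0.0
```

Run:
```python
from h import *
im,d,c=snap('top','t3.png');P=cloud(c,d);x,y,z=P[...,0],P[...,1],P[...,2]
m=(abs(x-.596)<.04)&(abs(y+.009)<.04)&(z>.048)&(z<.08); v,u=np.nonzero(m)
q=onz(c,np.c_[u,v],.056)[:,:2].astype(np.float32);print('jaws',q.mean(0),cv2.minAreaRect(q))
hsv=cv2.cvtColor(im,cv2.COLOR_BGR2HSV)
m=((hsv[...,2]<75)).astype(np.uint8);m[:205]=0;m[260:]=0;m[:,:185]=0;m[:,235:]=0
cn=max(cv2.findContours(m,0,2)[0],key=cv2.contourArea)
for zz in(.009,.0045):print('stand',cv2.minEnclosingCircle(onz(c,cn[:,0],zz)[:,:2].astype(np.float32)))
m=((hsv[...,2]>110)).astype(np.uint8);m[:218]=0;m[248:]=0;m[:,:195]=0;m[:,227:]=0
cn=max(cv2.findContours(m,0,2)[0],key=cv2.contourArea);q=onz(c,cn[:,0],.005)[:,:2].astype(np.float32);print('inner',cv2.minEnclosingCircle(q))
cv2.imwrite('pics/t3c.png',cv2.resize(im[150:320,180:520],None,fx=2.3,fy=2.3,interpolation=cv2.INTER_CUBIC))
```

```text
jaws [ 0.59761643 -0.00834982] ((0.5973907709121704, -0.008451592177152634), (0.029701387509703636, 0.03545396775007248), 69.7691421508789)
stand ((0.48943963646888733, 0.3223342001438141), 0.04615011811256409)
stand ((0.4899072051048279, 0.32371923327445984), 0.04635151848196983)
inner ((0.48985806107521057, 0.3235057592391968), 0.0337793305516243)
```

View pics/t3c.png

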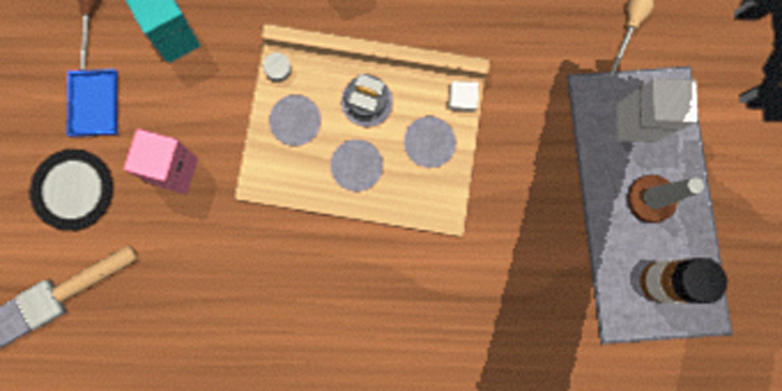

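All three stand on the pad: the case at crop (668,102), the mandrel at (655,197) and the jar at (690,280). The vise at (367,97) is unmoved, and the stand is at (71,190). Next I fetch the vise.

apply_moves(deltas=[{"xyz":[3.1,0.2,0],"rot":[0,0,0],"fingers":6.8},{"xyz":[4,0.2,0],"rot":[0,0,0],"fingers":6.8},{"xyz":[4,0.2,0],"rot":[0,0,0],"fingers":6.8},{"xyz":[4,0.2,0],"rot":[0,0,0],"fingers":6.8},{"xyz":[4,0.2,0],"rot":[0,0,0],"fingers":6.8},{"xyz":[4,0.2,0],"rot":[0,0,0],"fingers":6.8},{"xyz":[4,0.3,0],"rot":[0,0,0],"fingers":6.8},{"xyz":[4,0.3,0],"rot":[0,0,0],"fingers":6.8},{"xyz":[0,0,0],"rot":[0,0,0],"fingers":6.8}])

```text
clock: 25.95
eef_pos: [0.5968, -0.0003, 0.2734]
ee_rot: [0.705, 0.709, 0.001, -0.001]
contact_force: [0.1, -0.5, -0.7]
gripper_width: 0.798
grasp_force: 0.0
```

apply_moves(deltas=[{"xyz":[0,0,0],"rot":[0,0,-0.1428],"fingers":6.8},{"xyz":[0,0,0],"rot":[0,0,-0.1428],"fingers":6.8},{"xyz":[0,0,0],"rot":[0,0,-0.1428],"fingers":6.8},{"xyz":[0,0,0],"rot":[0,0,-0.1428],"fingers":6.8},{"xyz":[0,0,0],"rot":[0,0,-0.1428],"fingers":6.8},{"xyz":[0,0,0],"rot":[0,0,-0.1428],"fingers":6.8},{"xyz":[0,0,0],"rot":[0,0,-0.1428],"fingers":6.8},{"xyz":[0,0,0],"rot":[0,0,-0.1428],"fingers":6.8},{"xyz":[0,0,0],"rot":[0,0,-0.1428],"fingers":6.8},{"xyz":[0,0,0],"rot":[0,0,-0.1428],"fingers":6.8},{"xyz":[0,0,0],"rot":[0,0,-0.1428],"fingers":6.8},{"xyz":[0,0,0],"rot":[0,0,0],"fingers":6.8}])

```text
clock: 27.15
eef_pos: [0.5972, -0.0082, 0.2727]
ee_rot: [0.001, 1.0, 0.0, -0.0]
contact_force: [-0.3, -0.2, -1.1]
gripper_width: 0.797
grasp_force: 0.0
```

apply_moves(deltas=[{"xyz":[0,0,3],"rot":[0,0,0],"fingers":6.8},{"xyz":[0,0,4],"rot":[0,0,0],"fingers":6.8},{"xyz":[0,0,4],"rot":[0,0,0],"fingers":6.8},{"xyz":[0,0,4],"rot":[0,0,0],"fingers":6.8},{"xyz":[0,0,3],"rot":[0,0,0],"fingers":6.8},{"xyz":[0,0,2],"rot":[0,0,0],"fingers":6.8},{"xyz":[0,0,2],"rot":[0,0,0],"fingers":6.8},{"xyz":[0,0,1.5],"rot":[0,0,0],"fingers":6.8},{"xyz":[0,0,0.7],"rot":[0,0,0],"fingers":6.8},{"xyz":[0,0,0],"rot":[0,0,0],"fingers":6.8},{"xyz":[0,0,0],"rot":[0,0,0],"fingers":6.8}])

```text
clock: 28.25
eef_pos: [0.5978, -0.0077, 0.0317]
ee_rot: [0.002, 1.0, 0.0, 0.001]
contact_force: [-0.3, 0.9, 0.6]
gripper_width: 0.795
grasp_force: 0.0
```

Run:
```python
from h import *
im,d,c=snap('side')
cv2.imwrite('pics/s4.png',cv2.resize(im[100:290,200:400],None,fx=3,fy=3))
```

```text
(no output)
```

View pics/s4.png

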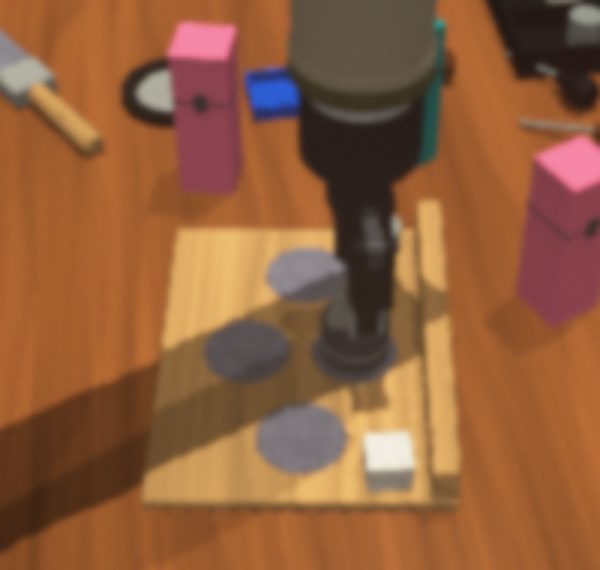

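The fingers stand astride the vise at (355,335), clear of the rail. I go down a little more and close.

apply_moves(deltas=[{"xyz":[0.1,0,0.45],"rot":[0,0,0],"fingers":6.8},{"xyz":[0,0,0],"rot":[0,0,0],"fingers":6.2},{"xyz":[0,0,0],"rot":[0,0,0],"fingers":5.7},{"xyz":[0,0,0],"rot":[0,0,0],"fingers":5.2},{"xyz":[0,0,0],"rot":[0,0,0],"fingers":4.7},{"xyz":[0,0,0],"rot":[0,0,0],"fingers":4.2},{"xyz":[0,0,0],"rot":[0,0,0],"fingers":3.8},{"xyz":[0,0,0],"rot":[0,0,0],"fingers":3.8},{"xyz":[0,0,0],"rot":[0,0,0],"fingers":3.8},{"xyz":[0,0,0],"rot":[0,0,0],"fingers":3.8}], squeeze=60)

```text
clock: 29.3
eef_pos: [0.5964, -0.0078, 0.0265]
ee_rot: [0.002, 1.0, -0.0, 0.0]
contact_force: [-0.6, 0.1, 1.9]
gripper_width: 0.445
grasp_force: 2.4
```

Run:
```python
from h import *
a,_,_=snap('side');b,_,_=snap('wrist')
a=cv2.resize(a[180:240,280:360],(640,480),interpolation=cv2.INTER_CUBIC)[:, :400];b=cv2.resize(b[120:320,220:420],(400,400))
o=np.zeros((480,800,3),np.uint8);o[:,:400]=a;o[:400,400:]=b
cv2.imwrite('pics/s5.png',o); print(env.read_state()['grasp_force'],env.read_state()['gripper_width'])
```

```text
2.37971335882321 0.44513035975085663
```

View pics/s5.png

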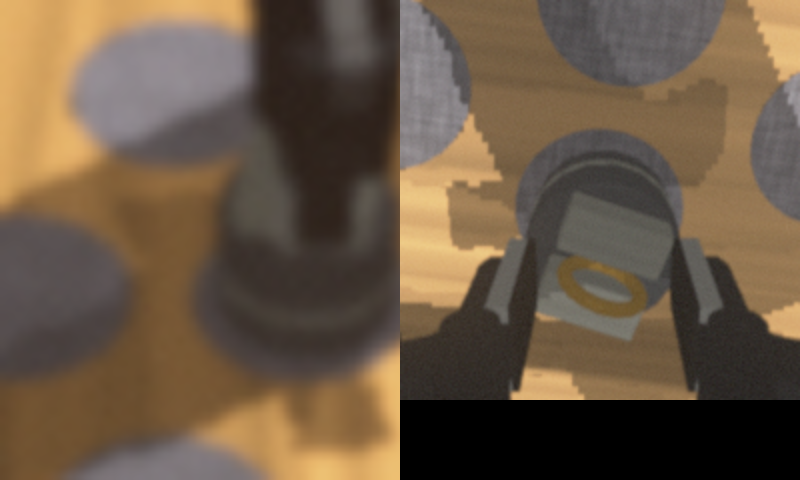

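The fingers (right half, around (515,290) and (695,290)) seem to sit at jaw height. I check with the depth.

Run:
```python
from h import *
im,d,c=snap('wrist');P=cloud(c,d);z=P[...,2]
np.set_printoptions(linewidth=200,suppress=True)
for v in (238,248,258,268,278,288):
    print(v,[(u,*(P[v,u]*1000).round().astype(int).tolist()) for u in (270,277,282,286,300,320,340,357,362,368)])
for n in('side',):
    im,d,c=snap(n);Q=cloud(c,d)
    for v in (205,207,209,211,213,216,219,222,225): print(n,v,[(u,*(Q[v,u]*1000).round().astype(int).tolist()) for u in (310,314,318,322,326)])
```

```text
238 [(270, 607, -45, 7), (277, 606, -40, 9), (282, 606, -36, 10), (286, 590, -29, 42), (300, 585, -20, 53), (320, 584, -9, 55), (340, 584, 2, 55), (357, 590, 13, 43), (362, 607, 22, 8), (368, 607, 26, 8)]
248 [(270, 589, -36, 57), (277, 584, -30, 66), (282, 585, -28, 65), (286, 588, -27, 59), (300, 596, -20, 45), (320, 591, -9, 54), (340, 591, 2, 54), (357, 589, 11, 58), (362, 585, 13, 66), (368, 585, 16, 65)]
258 [(270, 584, -32, 76), (277, 585, -29, 76), (282, 586, -27, 72), (286, 594, -27, 59), (300, 591, -19, 64), (320, 601, -9, 48), (340, 604, 3, 42), (357, 594, 11, 60), (362, 585, 11, 75), (368, 585, 14, 75)]
268 [(270, 584, -30, 84), (277, 585, -27, 84), (282, 591, -27, 74), (286, 599, -27, 62), (300, 603, -20, 54), (320, 603, -9, 55), (340, 598, 2, 62), (357, 599, 11, 61), (362, 589, 11, 78), (368, 585, 13, 84)]
278 [(270, 587, -30, 88), (277, 587, -27, 88), (282, 595, -27, 76), (286, 604, -27, 62), (300, 610, -20, 54), (320, 609, -9, 55), (340, 640, 6, 8), (357, 604, 11, 63), (362, 594, 11, 79), (368, 587, 12, 89)]
288 [(270, 584, -28, 100), (277, 592, -27, 88), (282, 600, -
[... 481 characters left out ...]
1, -21, 42)]
side 211 [(310, 578, -24, 44), (314, 587, -23, 42), (318, 593, -34, 52), (322, 602, -28, 45), (326, 611, -26, 42)]
side 213 [(310, 578, -25, 39), (314, 585, -31, 45), (318, 594, -30, 42), (322, 601, -33, 44), (326, 611, -28, 38)]
side 216 [(310, 578, -26, 32), (314, 586, -30, 34), (318, 594, -32, 35), (322, 602, -32, 34), (326, 611, -29, 30)]
side 219 [(310, 578, -25, 21), (314, 586, -31, 26), (318, 593, -34, 29), (322, 602, -33, 27), (326, 610, -31, 23)]
side 222 [(310, 578, -26, 14), (314, 586, -30, 17), (318, 594, -33, 19), (322, 602, -33, 17), (326, 611, -27, 10)]
side 225 [(310, 577, -32, 10), (314, 586, -30, 8), (318, 594, -33, 9), (322, 602, -34, 10), (326, 610, -35, 10)]
```

The depth shows the fingertips at z ≈ 0.053 with TCP at 0.0265, so the tips stand about 27 mm higher than the stated TCP. Horizontally it is fine. I open, go 3.3 cm lower in steps while watching the force, and grip again.

apply_moves(deltas=[{"xyz":[0,0,0],"rot":[0,0,0],"fingers":5},{"xyz":[0,0,0],"rot":[0,0,0],"fingers":6},{"xyz":[0,0,0],"rot":[0,0,0],"fingers":6.8},{"xyz":[0,0,0],"rot":[0,0,0],"fingers":6.8},{"xyz":[0,0,0.8],"rot":[0,0,0],"fingers":6.8},{"xyz":[0,0,0.8],"rot":[0,0,0],"fingers":6.8},{"xyz":[0,0,0.4],"rot":[0,0,0],"fingers":6.8},{"xyz":[0,0,0],"rot":[0,0,0],"fingers":6.8}])

```text
clock: 30.3
eef_pos: [0.5956, -0.0078, 0.0053]
ee_rot: [0.001, 1.0, 0.0, -0.001]
contact_force: [-0.4, -0.7, 0.8]
gripper_width: 0.794
grasp_force: 0.0
```

Run:
```python
from h import *
im,d,c=snap('wrist');P=cloud(c,d);z=P[...,2]
print(env.read_state()['eef_pos'])
m=(abs(P[...,0]-.592)<.02)&(abs(P[...,1]+.008)>.03)&(abs(P[...,1]+.008)<.065)
for lo,hi in((-1,-.008),(-.008,1)):
    k=m&(P[...,1]>lo)&(P[...,1]<hi)&(z>.016); print(np.percentile(z[k],[0,2,5,20]).round(4),P[k].min(0),P[k].max(0))
```

```text
[ 0.59590726 -0.00771836  0.00587718]
[0.0349 0.0452 0.0539 0.0836] [ 0.57646976 -0.07299634  0.03489722] [ 0.60774103 -0.03800505  0.12322934]
[0.0352 0.0452 0.0537 0.0834] [0.57678906 0.02202245 0.03524503] [0.60828491 0.05699619 0.12374256]
```

apply_moves(deltas=[{"xyz":[0,0,0.5],"rot":[0,0,0],"fingers":6.8},{"xyz":[0,0,0.5],"rot":[0,0,0],"fingers":6.8},{"xyz":[0,0,0.4],"rot":[0,0,0],"fingers":6.8},{"xyz":[0,0,0],"rot":[0,0,0],"fingers":6},{"xyz":[0,0,0],"rot":[0,0,0],"fingers":5.5},{"xyz":[0,0,0],"rot":[0,0,0],"fingers":5},{"xyz":[0,0,0],"rot":[0,0,0],"fingers":4.5},{"xyz":[0,0,0],"rot":[0,0,0],"fingers":4},{"xyz":[0,0,0],"rot":[0,0,0],"fingers":3.8},{"xyz":[0,0,0],"rot":[0,0,0],"fingers":3.8},{"xyz":[0,0,0],"rot":[0,0,0],"fingers":3.8}], squeeze=60)

```text
clock: 31.45
eef_pos: [0.5964, -0.0079, -0.007]
ee_rot: [0.002, 1.0, -0.0, 0.0]
contact_force: [-2.5, -0.9, 5.7]
gripper_width: 0.544
grasp_force: 61.1
```

apply_moves(deltas=[{"xyz":[0,0,-1],"rot":[0,0,0],"fingers":3.8},{"xyz":[0,0,-2],"rot":[0,0,0],"fingers":3.8},{"xyz":[0,0,-3],"rot":[0,0,0],"fingers":3.8},{"xyz":[0,0,-3],"rot":[0,0,0],"fingers":3.8},{"xyz":[0,0,-3],"rot":[0,0,0],"fingers":3.8},{"xyz":[0,0,-3],"rot":[0,0,0],"fingers":3.8},{"xyz":[0,0,-3],"rot":[0,0,0],"fingers":3.8},{"xyz":[0,0,-2],"rot":[0,0,0],"fingers":3.8},{"xyz":[0,0,0],"rot":[0,0,0],"fingers":3.8}])

```text
clock: 32.35
eef_pos: [0.5973, -0.0072, 0.1953]
ee_rot: [0.001, 1.0, -0.0, 0.002]
contact_force: [0.1, -0.1, -3.2]
gripper_width: 0.543
grasp_force: 62.5
```

apply_moves(deltas=[{"xyz":[0.5,1.5,0],"rot":[0,0,0],"fingers":3.8},{"xyz":[0.8,2.5,0],"rot":[0,0,0],"fingers":3.8},{"xyz":[1,3,0],"rot":[0,0,0],"fingers":3.8},{"xyz":[1,3,0],"rot":[0,0,0],"fingers":3.8},{"xyz":[1,3,0],"rot":[0,0,0],"fingers":3.8},{"xyz":[1,3,0],"rot":[0,0,0],"fingers":3.8},{"xyz":[1,3,0],"rot":[0,0,0],"fingers":3.8},{"xyz":[1,3,0],"rot":[0,0,0],"fingers":3.8},{"xyz":[1,3,0],"rot":[0,0,0],"fingers":3.8},{"xyz":[1,3,0],"rot":[0,0,0],"fingers":3.8},{"xyz":[0.8,3,0],"rot":[0,0,0],"fingers":3.8},{"xyz":[0.5,2.1,0],"rot":[0,0,0],"fingers":3.8}])

```text
clock: 33.55
eef_pos: [0.4884, 0.326, 0.1908]
ee_rot: [-0.0, 1.0, -0.0, -0.001]
contact_force: [0.4, 0.4, -3.9]
gripper_width: 0.544
grasp_force: 62.6
```

apply_moves(deltas=[{"xyz":[0,0,0],"rot":[0,0,0],"fingers":3.8},{"xyz":[0,0,0],"rot":[0,0,0],"fingers":3.8},{"xyz":[0,0,0],"rot":[0,0,0],"fingers":3.8}])

```text
clock: 33.85
eef_pos: [0.4911, 0.3226, 0.1914]
ee_rot: [0.002, 1.0, -0.001, -0.001]
contact_force: [0.6, -0.6, -4.2]
gripper_width: 0.538
grasp_force: 62.8
```

apply_moves(deltas=[{"xyz":[0.1,0.1,2],"rot":[0,0,0],"fingers":3.8},{"xyz":[0,0,3],"rot":[0,0,0],"fingers":3.8},{"xyz":[0,0,3],"rot":[0,0,0],"fingers":3.8},{"xyz":[0,0,3],"rot":[0,0,0],"fingers":3.8},{"xyz":[0,0,3],"rot":[0,0,0],"fingers":3.8},{"xyz":[0,0,2],"rot":[0,0,0],"fingers":3.8},{"xyz":[0,0,1.5],"rot":[0,0,0],"fingers":3.8},{"xyz":[0,0,1],"rot":[0,0,0],"fingers":3.8},{"xyz":[0,0,0.4],"rot":[0,0,0],"fingers":3.8},{"xyz":[0,0,0],"rot":[0,0,0],"fingers":3.8},{"xyz":[0,0,0],"rot":[0,0,0],"fingers":3.8}])

```text
clock: 34.95
eef_pos: [0.4907, 0.3249, 0.0043]
ee_rot: [0.002, 1.0, 0.0, 0.001]
contact_force: [0.1, 0.2, -4.3]
gripper_width: 0.544
grasp_force: 62.8
```

Run:
```python
from h import *
a,_,_=snap('top');b,_,_=snap('wrist')
a=cv2.resize(a[190:270,170:250],(400,400),interpolation=cv2.INTER_CUBIC);b=cv2.resize(b[120:320,220:420],(400,400))
cv2.imwrite('pics/s6.png',np.hstack([a,b]))
```

```text
(no output)
```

View pics/s6.png

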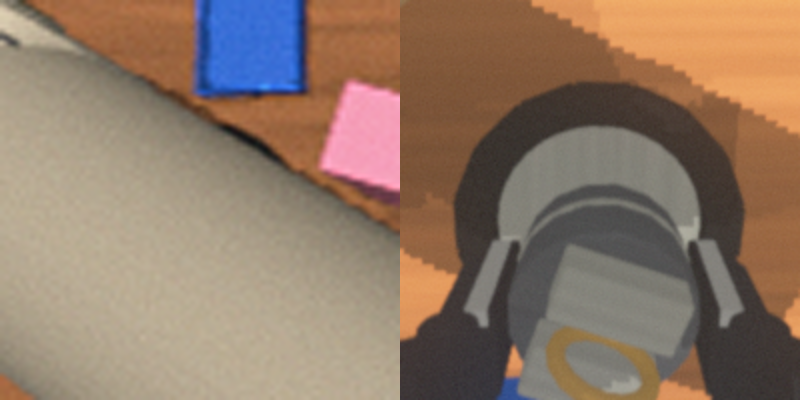

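The wrist view shows the vise held level, centred left to right over the stand (outer ring about (600,200), vise at (605,290), nearer the camera). I lower it.

apply_moves(deltas=[{"xyz":[0.08,-0.12,0.4],"rot":[0,0,0],"fingers":3.8},{"xyz":[0,0,0.4],"rot":[0,0,0],"fingers":3.8},{"xyz":[0,0,0.3],"rot":[0,0,0],"fingers":3.8},{"xyz":[0,0,0.2],"rot":[0,0,0],"fingers":3.8},{"xyz":[0,0,0.2],"rot":[0,0,0],"fingers":3.8},{"xyz":[0,0,0.1],"rot":[0,0,0],"fingers":3.8},{"xyz":[0,0,0],"rot":[0,0,0],"fingers":3.8},{"xyz":[0,0,0],"rot":[0,0,0],"fingers":3.8}])

```text
clock: 35.85
eef_pos: [0.4895, 0.3234, -0.0125]
ee_rot: [0.001, 1.0, 0.0, 0.0]
contact_force: [-0.2, -0.2, -4.6]
gripper_width: 0.542
grasp_force: 63.0
```

apply_moves(deltas=[{"xyz":[0,0,0.06],"rot":[0,0,0],"fingers":3.8},{"xyz":[0,0,0.06],"rot":[0,0,0],"fingers":3.8},{"xyz":[0,0,0],"rot":[0,0,0],"fingers":3.8},{"xyz":[0,0,0],"rot":[0,0,0],"fingers":3.8}])

```text
clock: 36.25
eef_pos: [0.4896, 0.3234, -0.013]
ee_rot: [0.002, 1.0, -0.0, 0.0]
contact_force: [-3.1, -3.3, 5.2]
gripper_width: 0.54
grasp_force: 64.1
```

apply_moves(deltas=[{"xyz":[0,0,0],"rot":[0,0,0],"fingers":4.9},{"xyz":[0,0,0],"rot":[0,0,0],"fingers":5.4},{"xyz":[0,0,0],"rot":[0,0,0],"fingers":6},{"xyz":[0,0,0],"rot":[0,0,0],"fingers":6.5},{"xyz":[0,0,0],"rot":[0,0,0],"fingers":6.5},{"xyz":[0,0,-2],"rot":[0,0,0],"fingers":6.5},{"xyz":[0,0,-3],"rot":[0,0,0],"fingers":6.5},{"xyz":[0,0,-4],"rot":[0,0,0],"fingers":6.5},{"xyz":[0,0,-4],"rot":[0,0,0],"fingers":6.5},{"xyz":[0,0,-4],"rot":[0,0,0],"fingers":6.5},{"xyz":[0,0,-4],"rot":[0,0,0],"fingers":6.5},{"xyz":[0,0,-4],"rot":[0,0,0],"fingers":6.5}])

```text
clock: 37.45
eef_pos: [0.4888, 0.3235, 0.2395]
ee_rot: [0.001, 1.0, 0.0, 0.001]
contact_force: [0.9, -0.3, -0.6]
gripper_width: 0.764
grasp_force: 0.0
```

Run:
```python
from h import *
im,d,c=snap('wrist','w7.png');P=cloud(c,d);x,y,z=P[...,0],P[...,1],P[...,2]
hsv=cv2.cvtColor(im,cv2.COLOR_BGR2HSV)
m=(abs(x-.49)<.035)&(abs(y-.323)<.035)&(z>.042)&(z<.056)
q=onz(c,np.argwhere(m)[:,::-1],.05)[:,:2].astype(np.float32);print('jaws',cv2.minAreaRect(q))
m=(abs(x-.49)<.07)&(abs(y-.323)<.07)&(hsv[...,2]<75)&(z<.02)
cn=max(cv2.findContours(m.astype(np.uint8),0,2)[0],key=cv2.contourArea)
print('stand',cv2.minEnclosingCircle(onz(c,cn[:,0],.007)[:,:2].astype(np.float32)))
cv2.imwrite('pics/w7c.png',im[40:360,140:540])
```

```text
jaws ((0.48867395520210266, 0.3235411047935486), (0.02970585785806179, 0.03552709147334099), 70.08970642089844)
stand ((0.4876701831817627, 0.3236580491065979), 0.045745424926280975)
```

View pics/w7c.png

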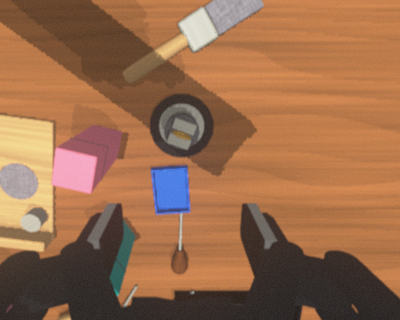

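The vise sits upright in the stand, the ring clear and the centres about 1 mm apart (crop (182,127)). Now I put the things back, the case first.

apply_moves(deltas=[{"xyz":[0,0,-0.4],"rot":[0,0,0.1428],"fingers":6.5},{"xyz":[0,0,-0.4],"rot":[0,0,0.1428],"fingers":6.5},{"xyz":[0,0,-0.4],"rot":[0,0,0.1428],"fingers":6.5},{"xyz":[0,0,-0.4],"rot":[0,0,0.1428],"fingers":6.5},{"xyz":[0,0,-0.4],"rot":[0,0,0.1428],"fingers":6.5},{"xyz":[0,0,-0.4],"rot":[0,0,0.1428],"fingers":6.5},{"xyz":[0,0,-0.4],"rot":[0,0,0.1428],"fingers":6.5},{"xyz":[0,0,-0.4],"rot":[0,0,0.1428],"fingers":6.5},{"xyz":[0,0,-0.4],"rot":[0,0,0.1428],"fingers":6.5},{"xyz":[0,0,-0.4],"rot":[0,0,0.1428],"fingers":6.5},{"xyz":[0,0,0],"rot":[0,0,0.1428],"fingers":6.5},{"xyz":[0,0,0],"rot":[0,0,0],"fingers":6.5}])

```text
clock: 38.7
eef_pos: [0.4889, 0.3239, 0.2775]
ee_rot: [0.709, 0.706, 0.001, 0.0]
contact_force: [-0.3, -0.1, -0.3]
gripper_width: 0.756
grasp_force: 0.0
```

apply_moves(deltas=[{"xyz":[-4,0.6,0],"rot":[0,0,0],"fingers":6.5},{"xyz":[-4,0.6,0],"rot":[0,0,0],"fingers":6.5},{"xyz":[-4,0.6,0],"rot":[0,0,0],"fingers":6.5},{"xyz":[-4,0.6,0],"rot":[0,0,0],"fingers":6.5},{"xyz":[-4,0.6,0],"rot":[0,0,0],"fingers":6.5},{"xyz":[-4,0.6,0],"rot":[0,0,0],"fingers":6.5},{"xyz":[-4,0.6,0],"rot":[0,0,0],"fingers":6.5},{"xyz":[-4,0.6,0],"rot":[0,0,0],"fingers":6.5},{"xyz":[-4,0.6,0],"rot":[0,0,0],"fingers":6.5},{"xyz":[-4,0.6,0],"rot":[0,0,0],"fingers":6.5},{"xyz":[-4,0.6,0],"rot":[0,0,0],"fingers":6.5},{"xyz":[-4,0.6,0],"rot":[0,0,0],"fingers":6.5}])

```text
clock: 39.9
eef_pos: [0.5599, -0.1581, 0.2769]
ee_rot: [0.706, 0.708, 0.0, 0.0]
contact_force: [0.3, 0.8, -0.1]
gripper_width: 0.761
grasp_force: 0.0
```

apply_moves(deltas=[{"xyz":[-4,0.6,0],"rot":[0,0,0],"fingers":6.5},{"xyz":[-4,0.6,0],"rot":[0,0,0],"fingers":6.5},{"xyz":[-4,0.6,0],"rot":[0,0,0],"fingers":6.5},{"xyz":[-3,0,0],"rot":[0,0,0],"fingers":6.5},{"xyz":[0,0,0],"rot":[0,0,0],"fingers":6.5},{"xyz":[0,0,0],"rot":[0,0,0],"fingers":6.5},{"xyz":[0,0,0],"rot":[0,0,0],"fingers":6.5}])

```text
clock: 40.6
eef_pos: [0.5779, -0.3053, 0.2767]
ee_rot: [0.707, 0.707, 0.0, 0.0]
contact_force: [-0.1, -1.1, 0.6]
gripper_width: 0.762
grasp_force: 0.0
```

apply_moves(deltas=[{"xyz":[-1.35,0.05,0],"rot":[0,0,0],"fingers":6.5},{"xyz":[0,0,2.9],"rot":[0,0,0],"fingers":6.5},{"xyz":[0,0,3],"rot":[0,0,0],"fingers":6.5},{"xyz":[0,0,3],"rot":[0,0,0],"fingers":6.5},{"xyz":[0,0,3],"rot":[0,0,0],"fingers":6.5},{"xyz":[0,0,3],"rot":[0,0,0],"fingers":6.5},{"xyz":[0,0,2],"rot":[0,0,0],"fingers":6.5},{"xyz":[0,0,2],"rot":[0,0,0],"fingers":6.5},{"xyz":[0,0,0],"rot":[0,0,0],"fingers":6},{"xyz":[0,0,0],"rot":[0,0,0],"fingers":5.5},{"xyz":[0,0,0],"rot":[0,0,0],"fingers":5},{"xyz":[0,0,0],"rot":[0,0,0],"fingers":4.5}], squeeze=35)

```text
clock: 41.8
eef_pos: [0.5787, -0.3208, 0.0887]
ee_rot: [0.708, 0.706, 0.0, 0.001]
contact_force: [-0.3, -0.7, 0.2]
gripper_width: 0.525
grasp_force: 0.0
```

apply_moves(deltas=[{"xyz":[0,0,0],"rot":[0,0,0],"fingers":4},{"xyz":[0,0,0],"rot":[0,0,0],"fingers":3.5},{"xyz":[0,0,0],"rot":[0,0,0],"fingers":3.5},{"xyz":[0,0,0],"rot":[0,0,0],"fingers":3.5},{"xyz":[0,0,0],"rot":[0,0,0],"fingers":3.5}])

```text
clock: 42.3
eef_pos: [0.5788, -0.3209, 0.0888]
ee_rot: [0.708, 0.706, 0.0, 0.001]
contact_force: [-0.7, -0.2, 6.7]
gripper_width: 0.508
grasp_force: 37.2
```

apply_moves(deltas=[{"xyz":[0,0,-1],"rot":[0,0,0],"fingers":3.5},{"xyz":[0,0,-3],"rot":[0,0,0],"fingers":3.5},{"xyz":[0,0,-3],"rot":[0,0,0],"fingers":3.5},{"xyz":[0,0,-3],"rot":[0,0,0],"fingers":3.5},{"xyz":[0,0,-3],"rot":[0,0,0],"fingers":3.5},{"xyz":[0,0,-3],"rot":[0,0,0],"fingers":3.5},{"xyz":[0,0,-2],"rot":[0,0,0],"fingers":3.5},{"xyz":[0,0,0],"rot":[0,0,0],"fingers":3.5},{"xyz":[1,0,0],"rot":[0,0,0],"fingers":3.5},{"xyz":[2,0,0],"rot":[0,0,0],"fingers":3.5},{"xyz":[3,0,0],"rot":[0,0,0],"fingers":3.5},{"xyz":[3,0,0],"rot":[0,0,0],"fingers":3.5}])

```text
clock: 43.5
eef_pos: [0.5776, -0.2273, 0.2658]
ee_rot: [0.708, 0.706, -0.0, -0.001]
contact_force: [0.2, -0.5, -1.1]
gripper_width: 0.51
grasp_force: 36.3
```

apply_moves(deltas=[{"xyz":[3,0,0],"rot":[0,0,0],"fingers":3.5},{"xyz":[3,0,0],"rot":[0,0,0],"fingers":3.5},{"xyz":[3,0,0],"rot":[0,0,0],"fingers":3.5},{"xyz":[3,0,0],"rot":[0,0,0],"fingers":3.5},{"xyz":[3,0,0],"rot":[0,0,0],"fingers":3.5},{"xyz":[3,0,0],"rot":[0,0,0],"fingers":3.5},{"xyz":[3,0,0],"rot":[0,0,0],"fingers":3.5},{"xyz":[3,0,0],"rot":[0,0,0],"fingers":3.5},{"xyz":[3,-0.2,0],"rot":[0,0,0],"fingers":3.5},{"xyz":[2,-0.2,0],"rot":[0,0,0],"fingers":3.5},{"xyz":[0.9,0,0],"rot":[0,0,0.07],"fingers":3.5},{"xyz":[0,0,0],"rot":[0,0,0],"fingers":3.5}])

```text
clock: 44.7
eef_pos: [0.5735, 0.072, 0.2662]
ee_rot: [0.731, 0.682, -0.001, -0.001]
contact_force: [0.1, -0.2, -2.0]
gripper_width: 0.508
grasp_force: 36.3
```

apply_moves(deltas=[{"xyz":[0,0,0],"rot":[0,0,0],"fingers":3.5},{"xyz":[0,0,0],"rot":[0,0,0],"fingers":3.5}])

```text
clock: 44.9
eef_pos: [0.5748, 0.068, 0.2668]
ee_rot: [0.732, 0.681, -0.0, -0.0]
contact_force: [0.3, -0.2, -1.0]
gripper_width: 0.511
grasp_force: 36.3
```

apply_moves(deltas=[{"xyz":[0,0.1,2],"rot":[0,0,0],"fingers":3.5},{"xyz":[0,0,3],"rot":[0,0,0],"fingers":3.5},{"xyz":[0,0,3],"rot":[0,0,0],"fingers":3.5},{"xyz":[0,0,3],"rot":[0,0,0],"fingers":3.5},{"xyz":[0,0,3],"rot":[0,0,0],"fingers":3.5},{"xyz":[0,0,2],"rot":[0,0,0],"fingers":3.5},{"xyz":[0,0,0.7],"rot":[0,0,0],"fingers":3.5},{"xyz":[0,0,0.3],"rot":[0,0,0],"fingers":3.5},{"xyz":[0,0,0.2],"rot":[0,0,0],"fingers":3.5},{"xyz":[0,0,0.1],"rot":[0,0,0],"fingers":3.5},{"xyz":[0,0,0],"rot":[0,0,0],"fingers":3.5},{"xyz":[0,0,0],"rot":[0,0,0],"fingers":3.5}])

```text
clock: 46.1
eef_pos: [0.5765, 0.0686, 0.0948]
ee_rot: [0.732, 0.681, 0.0, 0.0]
contact_force: [-0.2, -0.3, -1.8]
gripper_width: 0.503
grasp_force: 36.3
```

apply_moves(deltas=[{"xyz":[0,0,0.08],"rot":[0,0,0],"fingers":3.5},{"xyz":[0,0,0.08],"rot":[0,0,0],"fingers":3.5},{"xyz":[0,0,0.05],"rot":[0,0,0],"fingers":3.5},{"xyz":[0,0,0],"rot":[0,0,0],"fingers":3.5},{"xyz":[0,0,0],"rot":[0,0,0],"fingers":3.5}])

```text
clock: 46.6
eef_pos: [0.5763, 0.0686, 0.0928]
ee_rot: [0.732, 0.681, 0.0, 0.0]
contact_force: [-2.7, -0.8, 5.6]
gripper_width: 0.506
grasp_force: 37.1
```

apply_moves(deltas=[{"xyz":[0,0,0],"rot":[0,0,0],"fingers":4.5},{"xyz":[0,0,0],"rot":[0,0,0],"fingers":5},{"xyz":[0,0,0],"rot":[0,0,0],"fingers":5.8},{"xyz":[0,0,0],"rot":[0,0,0],"fingers":6.4},{"xyz":[0,0,0],"rot":[0,0,0],"fingers":6.4},{"xyz":[0,0,-2.9],"rot":[0,0,0],"fingers":6.4},{"xyz":[0,0,-3],"rot":[0,0,0],"fingers":6.4},{"xyz":[0,0,-3],"rot":[0,0,0],"fingers":6.4},{"xyz":[0,0,-3],"rot":[0,0,0],"fingers":6.4},{"xyz":[0,0,-3],"rot":[0,0,0],"fingers":6.4},{"xyz":[0,0,-3],"rot":[0,0,0],"fingers":6.4},{"xyz":[0,0,-1],"rot":[0,0,-0.07],"fingers":6.4}])

```text
clock: 47.8
eef_pos: [0.5771, 0.069, 0.2845]
ee_rot: [0.708, 0.706, 0.002, 0.001]
contact_force: [0.1, -0.4, -0.2]
gripper_width: 0.749
grasp_force: 0.0
```

apply_moves(deltas=[{"xyz":[-3.5,-0.8,0],"rot":[0,0,0],"fingers":5},{"xyz":[-4,-0.8,0],"rot":[0,0,0],"fingers":5},{"xyz":[-4,-0.8,0],"rot":[0,0,0],"fingers":5},{"xyz":[-4,-0.9,0],"rot":[0,0,0],"fingers":5},{"xyz":[-4,-0.9,0],"rot":[0,0,0],"fingers":5},{"xyz":[-4,-0.9,0],"rot":[0,0,0],"fingers":5},{"xyz":[-4,-0.9,0],"rot":[0,0,0],"fingers":5},{"xyz":[-4,-0.9,0],"rot":[0,0,0],"fingers":5},{"xyz":[-4,-0.9,0],"rot":[0,0,0],"fingers":5},{"xyz":[-4,-0.9,0],"rot":[0,0,0],"fingers":5},{"xyz":[0,0,0],"rot":[0,0,0],"fingers":5},{"xyz":[0,0,0],"rot":[0,0,0],"fingers":5}])

```text
clock: 49.0
eef_pos: [0.4876, -0.3269, 0.2808]
ee_rot: [0.709, 0.705, 0.0, -0.0]
contact_force: [1.2, 0.6, 0.2]
gripper_width: 0.586
grasp_force: 0.0
```

apply_moves(deltas=[{"xyz":[0,0.15,3.2],"rot":[0,0,0],"fingers":5},{"xyz":[0,0,3],"rot":[0,0,0],"fingers":5},{"xyz":[0,0,3],"rot":[0,0,0],"fingers":5},{"xyz":[0,0,3],"rot":[0,0,0],"fingers":5},{"xyz":[0,0,3],"rot":[0,0,0],"fingers":5},{"xyz":[0,0,2],"rot":[0,0,0],"fingers":5},{"xyz":[0,0,2],"rot":[0,0,0],"fingers":5},{"xyz":[0,0,0],"rot":[0,0,0],"fingers":4.5},{"xyz":[0,0,0],"rot":[0,0,0],"fingers":4},{"xyz":[0,0,0],"rot":[0,0,0],"fingers":3.5},{"xyz":[0,0,0],"rot":[0,0,0],"fingers":3},{"xyz":[0,0,0],"rot":[0,0,0],"fingers":2.6}], squeeze=40)

```text
clock: 50.2
eef_pos: [0.4899, -0.3264, 0.09]
ee_rot: [0.708, 0.706, 0.0, 0.001]
contact_force: [0.3, 0.5, -0.2]
gripper_width: 0.304
grasp_force: 0.0
```

apply_moves(deltas=[{"xyz":[0,0,0],"rot":[0,0,0],"fingers":2.3},{"xyz":[0,0,0],"rot":[0,0,0],"fingers":2},{"xyz":[0,0,0],"rot":[0,0,0],"fingers":1.7},{"xyz":[0,0,0],"rot":[0,0,0],"fingers":1.4},{"xyz":[0,0,0],"rot":[0,0,0],"fingers":1.1},{"xyz":[0,0,0],"rot":[0,0,0],"fingers":0.8},{"xyz":[0,0,0],"rot":[0,0,0],"fingers":0.8},{"xyz":[0,0,0],"rot":[0,0,0],"fingers":0.8},{"xyz":[0,0,0],"rot":[0,0,0],"fingers":0.8}])

```text
clock: 51.1
eef_pos: [0.49, -0.3263, 0.0895]
ee_rot: [0.708, 0.706, 0.0, 0.001]
contact_force: [2.8, 0.4, 5.9]
gripper_width: 0.187
grasp_force: 39.6
```

apply_moves(deltas=[{"xyz":[0,0,-1],"rot":[0,0,0],"fingers":0.8},{"xyz":[0,0,-2],"rot":[0,0,0],"fingers":0.8},{"xyz":[0,0,-3],"rot":[0,0,0],"fingers":0.8},{"xyz":[0,0,-3],"rot":[0,0,0],"fingers":0.8},{"xyz":[0,0,-3],"rot":[0,0,0],"fingers":0.8},{"xyz":[0,0,-3],"rot":[0,0,0],"fingers":0.8},{"xyz":[0,0,-3],"rot":[0,0,0],"fingers":0.8},{"xyz":[0,0,0],"rot":[0,0,0],"fingers":0.8},{"xyz":[0.9,0.2,0],"rot":[0,0,0],"fingers":0.8},{"xyz":[2,0.5,0],"rot":[0,0,0],"fingers":0.8},{"xyz":[3,0.75,0],"rot":[0,0,0],"fingers":0.8},{"xyz":[3,0.75,0],"rot":[0,0,0],"fingers":0.8}])

```text
clock: 52.3
eef_pos: [0.5106, -0.2355, 0.2668]
ee_rot: [0.708, 0.706, -0.001, -0.002]
contact_force: [1.6, 0.6, -3.7]
gripper_width: 0.184
grasp_force: 39.1
```

apply_moves(deltas=[{"xyz":[3,0.75,0],"rot":[0,0,0],"fingers":0.8},{"xyz":[3,0.75,0],"rot":[0,0,0],"fingers":0.8},{"xyz":[3,0.75,0],"rot":[0,0,0],"fingers":0.8},{"xyz":[3,0.7,0],"rot":[0,0,0],"fingers":0.8},{"xyz":[2.5,0.5,0],"rot":[0,0,0],"fingers":0.8},{"xyz":[1.5,0.2,0],"rot":[0,0,0],"fingers":0.8},{"xyz":[0,0,0],"rot":[0,0,0],"fingers":0.8},{"xyz":[0,0,0],"rot":[0,0,0],"fingers":0.8},{"xyz":[0,0,0],"rot":[0,0,0],"fingers":0.8}])

```text
clock: 53.2
eef_pos: [0.5482, -0.0791, 0.2686]
ee_rot: [0.709, 0.705, -0.001, -0.0]
contact_force: [0.5, 0.2, -2.4]
gripper_width: 0.184
grasp_force: 39.1
```

apply_moves(deltas=[{"xyz":[0.15,0,2],"rot":[0,0,0],"fingers":0.8},{"xyz":[0,0,3],"rot":[0,0,0],"fingers":0.8},{"xyz":[0,0,3],"rot":[0,0,0],"fingers":0.8},{"xyz":[0,0,3],"rot":[0,0,0],"fingers":0.8},{"xyz":[0,0,3],"rot":[0,0,0],"fingers":0.8},{"xyz":[0,0,2],"rot":[0,0,0],"fingers":0.8},{"xyz":[0,0,0.8],"rot":[0,0,0],"fingers":0.8},{"xyz":[0,0,0.3],"rot":[0,0,0],"fingers":0.8},{"xyz":[0,0,0.2],"rot":[0,0,0],"fingers":0.8},{"xyz":[0,0,0.1],"rot":[0,0,0],"fingers":0.8},{"xyz":[0,0,0],"rot":[0,0,0],"fingers":0.8},{"xyz":[0,0,0],"rot":[0,0,0],"fingers":0.8}])

```text
clock: 54.4
eef_pos: [0.5491, -0.076, 0.0957]
ee_rot: [0.708, 0.706, 0.0, 0.0]
contact_force: [0.5, 1.0, -2.3]
gripper_width: 0.189
grasp_force: 39.2
```

apply_moves(deltas=[{"xyz":[-0.1,-0.05,0.08],"rot":[0,0,0],"fingers":0.8},{"xyz":[0,0,0.08],"rot":[0,0,0],"fingers":0.8},{"xyz":[0,0,0.07],"rot":[0,0,0],"fingers":0.8},{"xyz":[0,0,0],"rot":[0,0,0],"fingers":0.8},{"xyz":[0,0,0],"rot":[0,0,0],"fingers":0.8}])

```text
clock: 54.9
eef_pos: [0.5487, -0.077, 0.0934]
ee_rot: [0.708, 0.706, 0.0, 0.001]
contact_force: [0.0, -0.8, 4.0]
gripper_width: 0.187
grasp_force: 39.7
```

Release and rise, then go to the jar at (0.400, −0.3345).

apply_moves(deltas=[{"xyz":[0,0,0],"rot":[0,0,0],"fingers":1.9},{"xyz":[0,0,0],"rot":[0,0,0],"fingers":2.5},{"xyz":[0,0,0],"rot":[0,0,0],"fingers":3.3},{"xyz":[0,0,0],"rot":[0,0,0],"fingers":4},{"xyz":[0,0,0],"rot":[0,0,0],"fingers":4.5},{"xyz":[0,0,-2.9],"rot":[0,0,0],"fingers":4.5},{"xyz":[0,0,-3],"rot":[0,0,0],"fingers":4.5},{"xyz":[0,0,-3],"rot":[0,0,0],"fingers":4.5},{"xyz":[0,0,-3],"rot":[0,0,0],"fingers":4.5},{"xyz":[0,0,-3],"rot":[0,0,0],"fingers":4.5},{"xyz":[0,0,-3],"rot":[0,0,0],"fingers":4.5},{"xyz":[0,0,-0.8],"rot":[0,0,0],"fingers":4.5}])

```text
clock: 56.1
eef_pos: [0.5494, -0.0768, 0.2832]
ee_rot: [0.708, 0.706, 0.001, 0.002]
contact_force: [-0.1, -0.9, -0.4]
gripper_width: 0.524
grasp_force: 0.0
```

apply_moves(deltas=[{"xyz":[-3.75,-1.9,0],"rot":[0,0,0],"fingers":6.8},{"xyz":[-4,-2,0],"rot":[0,0,0],"fingers":6.8},{"xyz":[-4,-2.2,0],"rot":[0,0,0],"fingers":6.8},{"xyz":[-4,-2.2,0],"rot":[0,0,0],"fingers":6.8},{"xyz":[-4,-2.2,0],"rot":[0,0,0],"fingers":6.8},{"xyz":[-4,-2.2,0],"rot":[0,0,0],"fingers":6.8},{"xyz":[-2,-2.2,0],"rot":[0,0,0],"fingers":6.8},{"xyz":[0,0,0],"rot":[0,0,0],"fingers":6.8},{"xyz":[0,0,0],"rot":[0,0,0],"fingers":6.8},{"xyz":[0,0,0],"rot":[0,0,0],"fingers":6.8}])

```text
clock: 57.1
eef_pos: [0.3993, -0.3327, 0.2795]
ee_rot: [0.707, 0.707, 0.0, -0.0]
contact_force: [0.5, 0.5, -0.2]
gripper_width: 0.794
grasp_force: 0.0
```

apply_moves(deltas=[{"xyz":[-0.1,0,3],"rot":[0,0,0],"fingers":6.8},{"xyz":[0,0,3],"rot":[0,0,0],"fingers":6.8},{"xyz":[0,0,3],"rot":[0,0,0],"fingers":6.8},{"xyz":[0,0,3],"rot":[0,0,0],"fingers":6.8},{"xyz":[0,0,3],"rot":[0,0,0],"fingers":6.8},{"xyz":[0,0,2],"rot":[0,0,0],"fingers":6.8},{"xyz":[0,0,2],"rot":[0,0,0],"fingers":6.8},{"xyz":[0,0,0],"rot":[0,0,0],"fingers":6.2},{"xyz":[0,0,0],"rot":[0,0,0],"fingers":5.7},{"xyz":[0,0,0],"rot":[0,0,0],"fingers":5.2},{"xyz":[0,0,0],"rot":[0,0,0],"fingers":4.7},{"xyz":[0,0,0],"rot":[0,0,0],"fingers":4.2}], squeeze=35)

```text
clock: 58.3
eef_pos: [0.3993, -0.3354, 0.0911]
ee_rot: [0.708, 0.706, 0.0, 0.001]
contact_force: [0.5, 1.0, 5.9]
gripper_width: 0.5
grasp_force: 35.3
```

apply_moves(deltas=[{"xyz":[0,0,0],"rot":[0,0,0],"fingers":3.7},{"xyz":[0,0,0],"rot":[0,0,0],"fingers":3.5},{"xyz":[0,0,0],"rot":[0,0,0],"fingers":3.5},{"xyz":[0,0,0],"rot":[0,0,0],"fingers":3.5},{"xyz":[0,0,0],"rot":[0,0,0],"fingers":3.5}])

```text
clock: 58.8
eef_pos: [0.3993, -0.3355, 0.0911]
ee_rot: [0.708, 0.706, 0.0, 0.001]
contact_force: [-0.4, 0.4, 5.7]
gripper_width: 0.506
grasp_force: 35.3
```

apply_moves(deltas=[{"xyz":[0,0,-1],"rot":[0,0,0],"fingers":3.5},{"xyz":[0,0,-2],"rot":[0,0,0],"fingers":3.5},{"xyz":[0,0,-3],"rot":[0,0,0],"fingers":3.5},{"xyz":[0,0,-3],"rot":[0,0,0],"fingers":3.5},{"xyz":[0,0,-3],"rot":[0,0,0],"fingers":3.5},{"xyz":[0,0,-3],"rot":[0,0,0],"fingers":3.5},{"xyz":[0,0,-3],"rot":[0,0,0],"fingers":3.5},{"xyz":[0,0,0],"rot":[0,0,0],"fingers":3.5},{"xyz":[1.5,0.4,0],"rot":[0,0,0],"fingers":3.5},{"xyz":[2.5,0.9,0],"rot":[0,0,0],"fingers":3.5},{"xyz":[3,1.1,0],"rot":[0,0,0],"fingers":3.5},{"xyz":[3,1.1,0],"rot":[0,0,0],"fingers":3.5}])

```text
clock: 60.0
eef_pos: [0.4334, -0.2327, 0.2685]
ee_rot: [0.708, 0.706, -0.0, -0.001]
contact_force: [0.4, 0.1, -2.5]
gripper_width: 0.504
grasp_force: 36.3
```

apply_moves(deltas=[{"xyz":[3,1.1,0],"rot":[0,0,0],"fingers":3.5},{"xyz":[3,1.1,0],"rot":[0,0,0],"fingers":3.5},{"xyz":[3,1.1,0],"rot":[0,0,0],"fingers":3.5},{"xyz":[3,1.1,0],"rot":[0,0,0],"fingers":3.5},{"xyz":[3,1.1,0],"rot":[0,0,0],"fingers":3.5},{"xyz":[3,1.1,0],"rot":[0,0,0],"fingers":3.5},{"xyz":[2.5,0.9,0],"rot":[0,0,0],"fingers":3.5},{"xyz":[2,0.6,0],"rot":[0,0,0],"fingers":3.5},{"xyz":[1,0.3,0],"rot":[0,0,0],"fingers":3.5},{"xyz":[0,0,0],"rot":[0,0,0],"fingers":3.5},{"xyz":[0,0,0],"rot":[0,0,0],"fingers":3.5},{"xyz":[0,0,0],"rot":[0,0,0],"fingers":3.5}])

```text
clock: 61.2
eef_pos: [0.5181, -0.0017, 0.2696]
ee_rot: [0.709, 0.705, -0.0, 0.0]
contact_force: [-0.4, -0.4, -2.2]
gripper_width: 0.501
grasp_force: 36.2
```

Down 17.25 cm, then the fine part.

apply_moves(deltas=[{"xyz":[0,-0.05,2],"rot":[0,0,0],"fingers":3.5},{"xyz":[0,0,3],"rot":[0,0,0],"fingers":3.5},{"xyz":[0,0,3],"rot":[0,0,0],"fingers":3.5},{"xyz":[0,0,3],"rot":[0,0,0],"fingers":3.5},{"xyz":[0,0,3],"rot":[0,0,0],"fingers":3.5},{"xyz":[0,0,2],"rot":[0,0,0],"fingers":3.5},{"xyz":[0,0,0.7],"rot":[0,0,0],"fingers":3.5},{"xyz":[0,0,0.3],"rot":[0,0,0],"fingers":3.5},{"xyz":[0,0,0.15],"rot":[0,0,0],"fingers":3.5},{"xyz":[0,0,0.1],"rot":[0,0,0],"fingers":3.5},{"xyz":[0,0,0],"rot":[0,0,0],"fingers":3.5},{"xyz":[0,0,0],"rot":[0,0,0],"fingers":3.5}])

```text
clock: 62.4
eef_pos: [0.5183, -0.0004, 0.0979]
ee_rot: [0.708, 0.706, 0.0, 0.0]
contact_force: [0.8, 0.4, -1.8]
gripper_width: 0.505
grasp_force: 36.2
```

apply_moves(deltas=[{"xyz":[0,0,0.1],"rot":[0,0,0],"fingers":3.5},{"xyz":[0,0,0.08],"rot":[0,0,0],"fingers":3.5},{"xyz":[0,0,0.06],"rot":[0,0,0],"fingers":3.5},{"xyz":[0,0,0.05],"rot":[0,0,0],"fingers":3.5},{"xyz":[0,0,0],"rot":[0,0,0],"fingers":3.5},{"xyz":[0,0,0],"rot":[0,0,0],"fingers":3.5}])

```text
clock: 63.0
eef_pos: [0.5183, -0.0002, 0.0951]
ee_rot: [0.708, 0.706, 0.0, 0.0]
contact_force: [-2.1, -0.5, 6.0]
gripper_width: 0.499
grasp_force: 37.0
```

Release, rise, and back off so that the cameras see.

apply_moves(deltas=[{"xyz":[0,0,0],"rot":[0,0,0],"fingers":4.5},{"xyz":[0,0,0],"rot":[0,0,0],"fingers":5},{"xyz":[0,0,0],"rot":[0,0,0],"fingers":5.8},{"xyz":[0,0,0],"rot":[0,0,0],"fingers":6.4},{"xyz":[0,0,0],"rot":[0,0,0],"fingers":6.4},{"xyz":[0,0,-2],"rot":[0,0,0],"fingers":6.4},{"xyz":[0,0,-3],"rot":[0,0,0],"fingers":6.4},{"xyz":[0,0,-4],"rot":[0,0,0],"fingers":6.4},{"xyz":[0,0,-4],"rot":[0,0,0],"fingers":6.4},{"xyz":[0,0,-4],"rot":[0,0,0],"fingers":6.4},{"xyz":[0,0,-4],"rot":[0,0,0],"fingers":6.4}])

```text
clock: 64.1
eef_pos: [0.5176, -0.0003, 0.3062]
ee_rot: [0.708, 0.706, 0.0, 0.0]
contact_force: [1.0, 0.1, 0.7]
gripper_width: 0.745
grasp_force: 0.0
```

apply_moves(deltas=[{"xyz":[-4,-1,0],"rot":[0,0,0],"fingers":6.4},{"xyz":[-4,-1,0],"rot":[0,0,0],"fingers":6.4},{"xyz":[-4,-1,0],"rot":[0,0,0],"fingers":6.4},{"xyz":[-4,-1,0],"rot":[0,0,0],"fingers":6.4},{"xyz":[-4,-1,0],"rot":[0,0,0],"fingers":6.4},{"xyz":[-4,-1,0],"rot":[0,0,0],"fingers":6.4},{"xyz":[-4,-1,0],"rot":[0,0,0],"fingers":6.4},{"xyz":[-4,-1,0],"rot":[0,0,0],"fingers":6.4},{"xyz":[-4,-1,0],"rot":[0,0,0],"fingers":6.4},{"xyz":[0,0,0],"rot":[0,0,0],"fingers":6.4},{"xyz":[0,0,0],"rot":[0,0,0],"fingers":6.4}])

```text
clock: 65.2
eef_pos: [0.4265, -0.3606, 0.304]
ee_rot: [0.709, 0.705, 0.0, -0.0]
contact_force: [0.9, 0.5, 0.1]
gripper_width: 0.748
grasp_force: 0.0
```

Run:
```python
from h import *
im,d,c=snap('top'); P=cloud(c,d);z=P[...,2]
reg=np.zeros(z.shape,bool); reg[160:260,285:400]=1
m=(reg&(z>.11)&(z<.17)).astype(np.uint8)
n,l,st,ce=cv2.connectedComponentsWithStats(m)
for i in range(1,n):
    if st[i,4]>8: print(st[i].tolist(),ce[i].round(1),P[l==i].mean(0).round(3))
cv2.imwrite('pics/t8.png',cv2.resize(im[145:265,190:400],None,fx=3.8,fy=3.8,interpolation=cv2.INTER_CUBIC)); print(env.read_state()['contact_force'])
```

```text
[296, 181, 21, 22, 399] [305.7 191.5] [0.575 0.071 0.137]
[366, 200, 9, 10, 65] [370.4 204.4] [ 0.547 -0.079  0.139]
[327, 206, 19, 21, 313] [335.8 215.9] [ 0.518 -0.     0.143]
[-0.21255368  0.97212471  0.11940107]
```

View pics/t8.png

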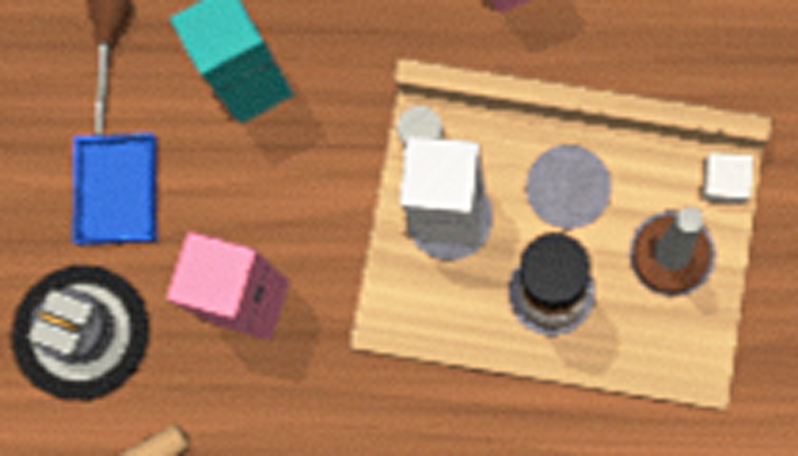

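The case (440,175), the jar (553,270) and the mandrel (672,250) stand within about 2 mm of their starting places. The vise is in the stand at (75,325), and the tin and ring box are unmoved. I hand the job in.

```bash
python3 -c "
from bench import close_job
print(close_job())"
```

```text
the job is handed in; nothing more can be done
None
```

The job is handed in: the vise stands in the stand, about 1 mm off centre, and the jar, case and mandrel are each back upright within about 2 mm of where they started, with the tin and ring box unmoved; the hand-in returned no verdict.

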